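Stack the watch trays and pin the stack for the road

ROBOT

A 6-joint arm with a two-finger parallel gripper is mounted at the origin on the work surface. World frame = base frame: x ahead of the robot, y to its left, z up, the work surface at z = 0. Lengths are in m, angles in rad, forces in N, time in s.
With the tool pointing down it reaches from about 0.325 to 0.775 m from the base axis. Payload 9.3 kg.
Tool frame: the origin (TCP) lies between the finger pads; the fingertips stand r.finger_overhang ahead of it and the grasp point (between the pads) lies 8 mm behind it (r.finger_overhang is the distance from the TCP to the fingertips, in m); z points along the fingers, y is the direction in which the jaws open and shut (so a half turn about z gives the same grasp; the last joint's range is limited). The gripper opens to 85 mm and grips with 20 to 120 N. Pads are 22 mm wide; open, the fingers measure 114 mm over their backs; the gripper's body (76 mm by 85 mm) begins 54 mm behind the grasp point. The pads swing forward as they close: fully open they stand 13 mm farther back than shut.
Start: joints at [-1.325, 0.259, 0.021, 1.334, 0, 1.418], TCP at [0.214, -0.507, 0.242] pointing down, gripper open.
Joint ranges: [-3.04, 3.04], [-0.91, 1.82], [-1.04, 1.36], [-1.92, 1.95], [-1.52, 1.45], [-3.14, 3.14]. Speed limits (rad/s): [2.22, 2.22, 2.79, 3.14, 3.14, 3.14].

INTERFACE

Orientations are given as [roll, pitch, yaw] about the fixed x, y, z axes, in that order (R = Rz(yaw) Ry(pitch) Rx(roll)).
In Python, from station import r gives the robot as it stands. The module is installed in compiled form; this text tells all that it offers.
- The arm moves only by the tool move_arm, never from a script. Its argument "commands" is a list of rows, each a list of 7 numbers: the shift along the tool's x, y, z in m, then the turn, a rotation vector about the tool's x, y, z in degrees, then the gripper command: -1 is shut, 1 is fully open, values between are in proportion. In form: [[dx, dy, dz, rx, ry, rz, hand], ...]. A call has 1 to 5 rows; each row is the pose to reach, as a shift and turn from the pose commanded when the call began, along the tool's axes at that moment; what a row does not reach only later rows make up. A row lasts 1/8 s, in which the tool goes at most 62.5 mm and 10.7 degrees, less where a joint would pass 70% of its speed; a pose out of reach is approached as far as the arm can. A call with a gripper value outside its range is refused whole. The fingers move at their own pace and stop on an object; the grip force is fixed at half the most. Time passes only in rows, so rows that repeat a pose let the fingers close. It gives the time, the measured TCP pose, the force and the opening at its end, in the units of the state.
- r.observe(): the state, without advancing time (a new reading comes with each control period).
- r.grab_frame(name): name is "side" or "top"; returns the picture (480x640x3 uint8, blue, green, red); there is no depth.
- r.camera_params(name): a dict with "fx", "fy", "cx", "cy" (pixels), "R" (3x3) and "t" (3): a world point X has camera coordinates R X + t. Camera axes: x right, y down, z forward; pixel columns grow to the right and rows downward; lengths in m; the calibration is good to about 2 mm. A picture is of the moment at which its call begins. camera_params takes no time and is no camera call.
- r.close_job(): hands the job in, once; it reports no verdict.
Trained networks look in the newest picture that a camera, given by its name, has taken for a name from the list of things; names that differ only in an ending like _2 or _b are one class to them, and where a whole thing is asked for, a point or a joint stands for the part that bears it (a point fixed in the world has none). Each returns a list of dicts, best first, with "confidence" (0 to 1); they miss things now and then, are a little off and sometimes report something else, mostly with a low value. They report only what shows in the picture. A call takes as long as a camera call. They do not tell look-alikes from the thing itself.
- r.trace(camera, target): "mask" (480x640 bool, what is visible of it).
- r.pinpoint(camera, target): "xyz" ([x, y, z] in m, in world coordinates, good to about 4 mm: a listed point, or the origin of a listed thing).
The state is a dict: "t": time; "q": joint angles; "joint_vel": joint speeds; "joint_torque": joint torques, N m; "eef_pos": TCP position; "tool_rot": TCP orientation; "wrist_force": force on the tool from outside, world axes, zero at the start; "wrist_torque": the same for the moment, N m; "gripper_width": finger opening in m.
Only numpy, scipy, OpenCV 4.12 (cv2) and the standard library are available. Lean on these libraries where they do the work, as an engineer would, in place of code of your own. Each camera call takes 0.05 s, during which the arm holds its last target.

TASK

The stall is closing: stack all the loose watch trays on the aluminium case base, in any order, each with its two cut-off corners over those of the one below so that its skirt drops fully down over the rim, and put the lid on last in the same way. Then take the two tapered pins from the wooden rack and push one down through the holes at each end of the stack, fully home on the lid, so that the whole stack is pulled into line and locked. Leave the clock, the loupe and the cards where they are.

Things in the scene. Friction and masses are not known exactly. Their poses are not given: they have to be found in the camera images.
- case_base: fixed aluminium base, 64 mm high: plinth 104 x 66 mm to z 56 mm, then a rim 94 x 56 mm to z 64 mm, outlined like a tray: its two +x corners are cut off by 10 mm. 11.5 mm holes right through at x = +39 and -39 mm, y = 0. Origin: centre of underside, x along its length, z up. The first tray, fully home on it, has its origin at z = 60 mm here
- tray1: grey stacking tray with four watch heads (fixed in it), 0.15 kg; None if absent. Origin: centre of the skirt's lower edge, x along its length, z up. Body 94 x 56 mm (x, y), z 4 to 18 mm; round its foot a skirt 101.6 x 63.6 mm outside, 2 mm thick, z 0 to 7 mm, hanging 4 mm below the flat underside. Both corners at the +x end are cut off at 45 degrees by 10 mm (body and skirt)
- tray2: tray, identical to tray1; None if absent. Stacking: the skirt goes over the 94 x 56 mm rim of the one below with 1.8 mm play each side, +x end over +x end; home, a tray's (or lid's) origin is 14 mm above that of the tray below. Turned end for end it stays 4 mm too high
- tray3: tray, identical to tray1; None if absent. Holes: each tray has an upright 11.5 mm through hole near each end, at x = +39 and -39 mm, y = 0
- tray4: tray, identical to tray1; None if absent. Grip: across the 56 mm width, above the skirt (z 8 to 18 mm)
- tray5: tray, identical to tray1; None if absent. Trays start singly on the counter, some turned end for end
- lid: flat grey lid with a thin black panel on top, 0.12 kg; outline, skirt, underside, cut +x corners and end holes as a tray, stacked in the same way, but without pockets and with its body ending flat at z = 16 mm. Origin: centre of the skirt's lower edge. Grip it across its 56 mm width, z 8 to 16 mm
- pin1: tapered steel pin, 0.09 kg, hanging upright by its collar in the rack. Origin: on its axis at the collar's underside, z up. Collar 20 mm across, z 0 to 5 mm; above it a round 16 mm grip, z 5 to 31 mm; below it a 10.5 mm shank to z = -98 mm, then a taper to a 4 mm tip at z = -114 mm. Fits either end hole; home, its collar sits on the lid's top. Polished; driven with up to 15 N
- pin2: the other tapered pin, identical to pin1
- pin_rack: wooden stand of the two pins, fixed, 46 x 110 mm (x, y), top at z = 118 mm, two 13 mm holes in its top plank at x = 0, y = -30 and +30 mm. Origin: centre of its underside
- clock: small brass desk clock, 50 x 90 mm, 103 mm high, not part of the work. Origin: centre of its underside
- loupe: black eye loupe, 34 mm across, 30 mm high, not part of the work. Origin: centre of its underside
- deck: deck of playing cards, 88 x 63 x 18 mm, not part of the work. Origin: centre of its underside
Things that resemble listed ones, but are neither listed nor needed, are in the scene too. What is shaped like the tray3 but red is not meant.

How it is judged:
By the outcome, as a careful person would: the job done as asked, in the order asked, and still so for the second after the job is handed in, with the robot touching nothing.
Of tray1, tray2, tray3, tray4, tray5 only 3 to 5 are there at a start; the rules pass over those that are not, and their reading is None.
At some moment in a run one of tray1, tray2, tray3, tray4, tray5, lid may be knocked a few centimetres aside while the robot is not near it.
It also fails if it takes over 210 s, if anything falls off the work surface, if the arm or the gripper's body presses on something with over 40 N, if the wrist force passes 120 N, or if a joint passes its speed limit or range.

## Working session

There is one attempt and no reset: what is moved stays moved. The work goes in short steps, Python scripts to look and compute and a tool call to move; the robot and the scene stay as the last step left them, time stands still between calls to the robot, and variables do not carry over. Pictures are saved under pics/ and viewed, and the job is handed in when it is done.

Besides the shell and the picture viewer there is one more tool, called after ">>>" as a command line: name --pt "numbers of a row" for each row, then --argument value for the rest. move_arm: Moves the arm, as the interface text tells. Its arguments: {"type":"object","properties":{"commands":{"type":"array"}},"required":["commands"]}

```bash
mkdir -p pics; ls; cat > h.py <<'E'
from station import r
import numpy as np, cv2
def save(cam,name):
    f=r.grab_frame(cam); cv2.imwrite('pics/'+name+'.png',f); return f
def proj(cam,X):
    p=r.camera_params(cam); c=np.asarray(p['R'])@np.asarray(X,float)+np.asarray(p['t'])
    return np.array([p['fx']*c[0]/c[2]+p['cx'],p['fy']*c[1]/c[2]+p['cy']])
def unproj(cam,uv,z):
    p=r.camera_params(cam); R=np.asarray(p['R']);t=np.asarray(p['t'])
    d=R.T@np.array([(uv[0]-p['cx'])/p['fx'],(uv[1]-p['cy'])/p['fy'],1.]); o=-R.T@t
    return o+d*(z-o[2])/d[2]
E
python3 - <<'E'
from h import *
save('top','top0');save('side','side0')
print(r.observe(), r.finger_overhang)
for c in('top','side'):
    p=r.camera_params(c);print(c,p, -np.asarray(p['R']).T@np.asarray(p['t']))
E
```

```text
pics
{'t': 0.1, 'q': array([-1.32459126e+00,  2.59146294e-01,  2.08264078e-02,  1.33367856e+00,
       -6.46981417e-07,  1.41822009e+00]), 'joint_vel': array([-0.00066942, -0.00102384,  0.00188914,  0.00147849,  0.00079579,
       -0.00055194]), 'joint_torque': array([ 5.90706113e-03, -5.56693447e+01,  3.45071805e+01,  1.15853793e-02,
       -1.35656301e-04,  5.41159864e-07]), 'eef_pos': array([ 0.21351241, -0.5066114 ,  0.24171653]), 'tool_rot': array([-3.14040440e+00, -1.82064629e-04,  3.98781195e-01]), 'wrist_force': array([-0.17040473,  0.58769545, -0.11246125]), 'wrist_torque': array([-0.03024927,  0.00961114,  0.01790005]), 'gripper_width': 0.08543668708560977} 0.011
top {'fx': 541.2658109594807, 'fy': 541.2658109594807, 'cx': 326.6745233534925, 'cy': 236.06123300904483, 'R': array([[-0.00864542, -0.99991624,  0.0096317 ],
       [-0.98178385,  0.00665958, -0.18988448],
       [ 0.18980443, -0.01109788, -0.98175919]]), 't': array([-0.06892509,  0.54118068,  1.44552083])} [ 0.25636032 -0.05648114  1.52257904]
side {'fx': 562.4846424005497, 'fy': 562.4846424005497, 'cx': 323.24941620694193, 'cy': 243.04494736169775, 'R': array([[-0.8915873 , -0.45230675,  0.02215138],
       [-0.29944251,  0.55215372, -0.77811339],
       [ 0.33971497, -0.70038909, -0.62773312]]), 't': array([0.44811739, 0.26319133, 0.94608902])} [0.15694584 0.71999488 0.78875769]
```

View pics/top0.png

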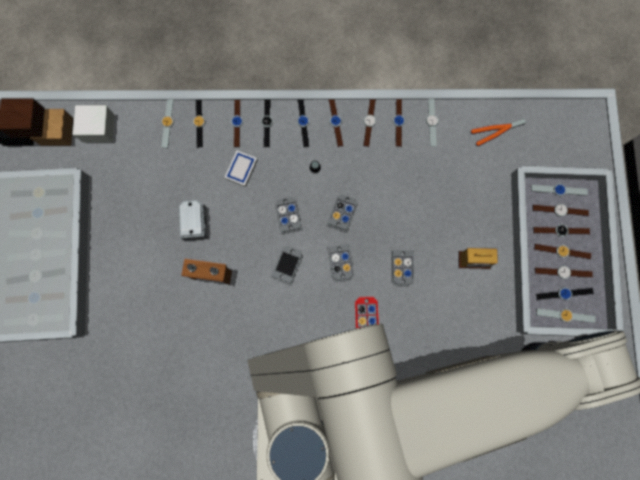

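View pics/side0.png

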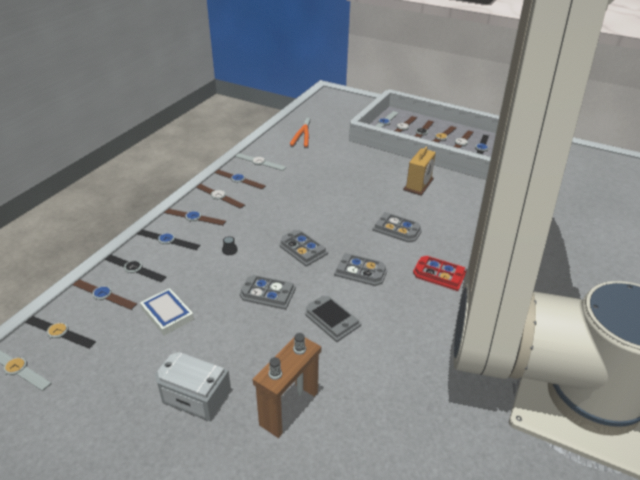

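```bash
python3 - <<'E'
from h import *
import pickle
out={}
for n in ['case_base','tray1','lid','pin1','pin_rack']:
    for c in ('top','side'):
        res=r.pinpoint(c,n); out[n,c,'p']=res
        print(n,c,[(np.round(d['xyz'],3).tolist(),round(d['confidence'],2)) for d in res])
for n in ['case_base','tray1','lid']:
    for c in ('top','side'):
        res=r.trace(c,n); out[n,c,'m']=res
        print(n,c,[(np.round(np.argwhere(d['mask']).mean(0)[::-1],1).tolist(),int(d['mask'].sum()),round(d['confidence'],2)) for d in res])
pickle.dump(out,open('out0.pkl','wb'))
print(r.observe()['t'])
t=cv2.imread('pics/top0.png'); s=cv2.imread('pics/side0.png')
cv2.imwrite('pics/tz0.png',cv2.resize(t[180:330,165:430],None,fx=3,fy=3,interpolation=cv2.INTER_CUBIC))
cv2.imwrite('pics/sz0.png',cv2.resize(s[200:440,150:410],None,fx=2.5,fy=2.5,interpolation=cv2.INTER_CUBIC)) 
E
```

```text
case_base top [([0.593, 0.299, 0.001], 0.81), ([0.482, -0.494, -0.002], 0.62)]
case_base side []
tray1 top [([0.621, -0.116, 0.003], 0.7), ([0.454, -0.289, -0.001], 0.69), ([0.327, -0.182, 0.004], 0.6), ([0.614, 0.038, 0.001], 0.59), ([0.473, -0.113, 0.003], 0.57), ([0.437, 0.223, 0.12], 0.43)]
tray1 side [([0.615, -0.118, 0.0], 0.87), ([0.328, -0.184, -0.002], 0.8), ([0.457, -0.285, 0.002], 0.76), ([0.475, -0.116, -0.001], 0.69), ([0.612, 0.038, -0.001], 0.66)]
lid top [([0.472, 0.039, -0.001], 0.82)]
lid side [([0.466, 0.038, 0.002], 0.7)]
pin1 top [([0.447, 0.277, 0.122], 0.41), ([0.437, 0.223, 0.116], 0.39), ([0.454, -0.29, 0.001], 0.34)]
pin1 side [([0.435, 0.22, 0.116], 0.77), ([0.445, 0.278, 0.119], 0.55)]
pin_rack top [([0.438, 0.25, -0.002], 0.96)]
pin_rack side [([0.477, -0.492, -0.003], 0.62), ([0.445, 0.249, -0.002], 0.58)]
case_base top [([192.3, 221.1], 1048, 0.59), ([340.1, 262.1], 735, 0.55)]
case_base side [([193.0, 385.3], 3528, 0.8)]
tray1 top [([340.3, 262.7], 759, 0.96), ([365.8, 311.7], 650, 0.93), ([402.2, 268.5], 826, 0.81), ([341.8, 213.3], 722, 0.77), ([287.4, 214.7], 674, 0.59)]
tray1 side [([302.3, 247.6], 1037, 0.95), ([267.5, 291.7], 1372, 0.86), ([439.6, 272.6], 1196, 0.77), ([361.2, 270.0], 1205, 0.6), ([397.7, 227.5], 897, 0.59)]
lid top [([287.0, 264.5], 795, 0.64)]
lid side [([331.9, 317.8], 1449, 0.55)]
0.9
```

View pics/tz0.png

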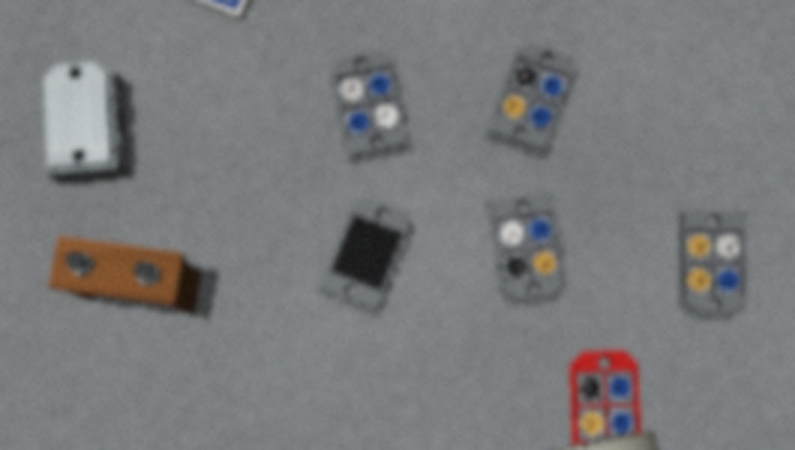

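View pics/sz0.png

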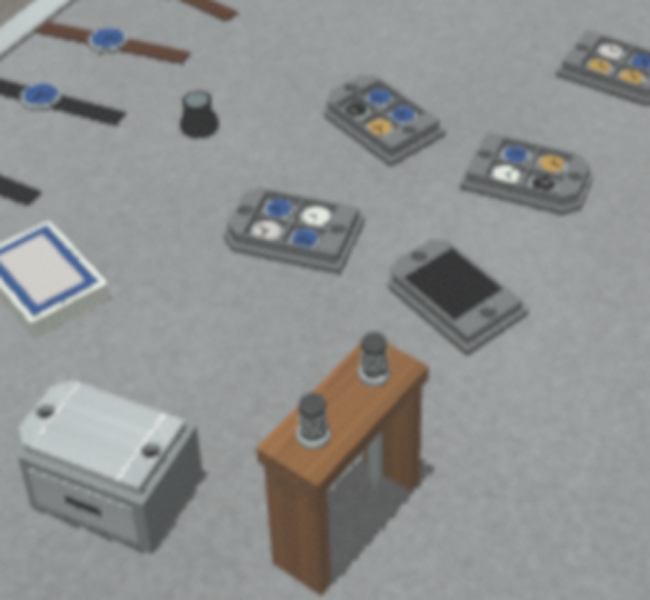

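```bash
cat > fit.py <<'E'
from h import *
from scipy.optimize import minimize
def outl(L,W,c,z):
    a,b=L/2,W/2
    return np.array([[-a,-b,z],[a-c,-b,z],[a,-b+c,z],[a,b-c,z],[a-c,b,z],[-a,b,z]])
def solid(kind):
    if kind=='base':
        return [np.vstack([outl(.104,.066,1e-6,0),outl(.104,.066,1e-6,.056)]),np.vstack([outl(.094,.056,.010,.056),outl(.094,.056,.010,.064)])]
    h=.018 if kind=='tray' else .016
    # skirt cut: outer 45deg edge offset
    c=.010+.0038*(2-2**.5)
    return [np.vstack([outl(.1016,.0636,c,0),outl(.1016,.0636,c,.007)]),np.vstack([outl(.094,.056,.010,.004),outl(.094,.056,.010,h)])]
def tf(P,x,y,yaw,z0=0):
    c,s=np.cos(yaw),np.sin(yaw)
    return np.c_[P[:,0]*c-P[:,1]*s+x,P[:,0]*s+P[:,1]*c+y,P[:,2]+z0]
S=4
def render(cam,kind,p,z0=0):
    im=np.zeros((480*S,640*S),np.uint8)
    for P in solid(kind):
        uv=np.array([proj(cam,q) for q in tf(P,*p,z0)])
        uv=(uv+.5)*S-.5
        cv2.fillConvexPoly(im,cv2.convexHull(np.round(uv*16).astype(np.int32)),255,shift=4)
    return im
def fit(kind,masks,p0,z0=0):
    M={}
    for c,m in masks.items():
        ys,xs=np.where(m); 
        M[c]=cv2.GaussianBlur(m.astype(np.float32),(0,0),1.0)
    def cost(p):
        t=0
        for c,m in M.items():
            rr=cv2.resize(render(c,kind,p,z0),(640,480),interpolation=cv2.INTER_AREA).astype(np.float32)/255
            t+=((cv2.GaussianBlur(rr,(0,0),1.0)-m)**2).sum()
        return t
    sim=np.array([p0,*(np.array(p0)+d for d in ([.006,0,0],[0,.006,0],[0,0,.1]))])
    o=minimize(cost,p0,method='Nelder-Mead',options=dict(initial_simplex=sim,xatol=1e-4,fatol=.05,maxiter=150))
    return o.x,o.fun
def wire(img,cam,kind,p,z0=0,f=4,off=(0,0),col=(0,255,0)):
    for P in solid(kind):
        n=len(P)//2
        uv=((np.array([proj(cam,q) for q in tf(P,*p,z0)])-np.array(off)+.5)*f-.5)
        for h in (uv[:n],uv[n:]): cv2.polylines(img,[np.round(h*16).astype(np.int32)],True,col,1,cv2.LINE_AA,4)
def holes(img,cam,p,z,f,off,col=(255,0,255)):
    for hx in(.039,-.039):
        q=tf(np.array([[hx,0,z]]),*p)[0]; uv=(proj(cam,q)-np.array(off)+.5)*f-.5
        cv2.drawMarker(img,tuple(int(v) for v in np.round(uv)),col,cv2.MARKER_CROSS,9,1)
E
cat > f0.py <<'E'
from fit import *
import pickle
out=pickle.load(open('out0.pkl','rb'))
init={'base':('case_base','base',(.593,.299,0)),'A':('tray1','tray',(.613,.038,.2)),'B':('tray1','tray',(.618,-.117,-.2)),'C':('tray1','tray',(.474,-.115,3.2)),'D':('tray1','tray',(.455,-.287,3.14)),'lid':('lid','lid',(.469,.038,-.3))}
res={}
for k,(n,kind,p0) in init.items():
    ms={}
    for c in('top','side'):
        ctr=proj(c,[p0[0],p0[1],.03 if kind=='base' else .009])
        best=min(out[n,c,'m'],key=lambda d:np.hypot(*(np.argwhere(d['mask']).mean(0)[::-1]-ctr)))
        ms[c]=best['mask']
    b,f=fit(kind,ms,p0); res[k]=(kind,b)
    bt,ft=fit(kind,{'top':ms['top']},b); bs,fs=fit(kind,{'side':ms['side']},b)
    print(k,np.round(b,4),round(f,1),'top',np.round(bt,4),round(ft,1),'side',np.round(bs,4),round(fs,1))
pickle.dump(res,open('res0.pkl','wb'))
t=cv2.imread('pics/top0.png'); s=cv2.imread('pics/side0.png')
for c,im,o,w,h in(('top',t,(165,185),260,120),('side',s,(150,200),290,220)):
    f=3 if c=='top' else 2.7
    z=cv2.resize(im[o[1]:o[1]+h,o[0]:o[0]+w],None,fx=f,fy=f,interpolation=cv2.INTER_CUBIC)
    for k,(kind,b) in res.items():
        wire(z,c,kind,b,0,f,o); holes(z,c,b,{'base':.064,'tray':.018,'lid':.016}[kind],f,o)
    cv2.imwrite(f'pics/{c}_w0.png',z)
E
time python3 f0.py
```

```text
Traceback (most recent call last):
  File "f0.py", line 12, in <module>
    b,f=fit(kind,ms,p0); res[k]=(kind,b)
        ~~~^^^^^^^^^^^^
  File "fit.py", line 36, in fit
    o=minimize(cost,p0,method='Nelder-Mead',options=dict(initial_simplex=sim,xatol=1e-4,fatol=.05,maxiter=150))
  File "fit.py", line 32, in cost
    rr=cv2.resize(render(c,kind,p,z0),(640,480),interpolation=cv2.INTER_AREA).astype(np.float32)/255
                  ~~~~~~^^^^^^^^^^^^^
  File "fit.py", line 20, in render
    uv=np.array([proj(cam,q) for q in tf(P,*p,z0)])
                 ~~~~^^^^^^^
  File "h.py", line 6, in proj
    p=r.camera_params(cam); c=np.asarray(p['R'])@np.asarray(X,float)+np.asarray(p['t'])
ValueError: time passes only in moves, steps and waits

real	0m6.628s
user	0m4.742s
sys	0m0.506s
```

```bash
python3 - <<'E'
s=open('h.py').read()
s=s.replace("def save","_c={}\ndef cp(cam):\n    if cam not in _c: _c[cam]=r.camera_params(cam)\n    return _c[cam]\ndef save",1).replace("p=r.camera_params(cam)","p=cp(cam)")
open('h.py','w').write(s)
E
time python3 f0.py
```

```text
base [0.5898 0.3026 0.0612] 207.6 top [0.5919 0.3046 0.1218] 29.0 side [0.5895 0.3018 0.0431] 157.8
A [0.6109 0.0382 0.175 ] 42.9 top [0.6138 0.0386 0.1685] 29.6 side [0.6101 0.0382 0.1822] 3.5
B [ 0.6168 -0.118  -0.3724] 16.2 top [ 0.6175 -0.1182 -0.3686] 5.9 side [ 0.6161 -0.1174 -0.3671] 7.5
C [ 0.4702 -0.1115  3.27  ] 18.2 top [ 0.4719 -0.1118  3.2673] 12.2 side [ 0.4696 -0.1108  3.2697] 1.2
D [ 0.4548 -0.2863  3.1336] 16.5 top [ 0.4545 -0.2865  3.1255] 3.8 side [ 0.455  -0.2855  3.1368] 10.5
lid [ 0.4673  0.0391 -0.3807] 25.7 top [ 0.4695  0.0389 -0.3601] 5.0 side [ 0.4668  0.0389 -0.3833] 10.7
real	0m12.300s
user	0m19.823s
sys	0m3.263s
```

View pics/top_w0.png

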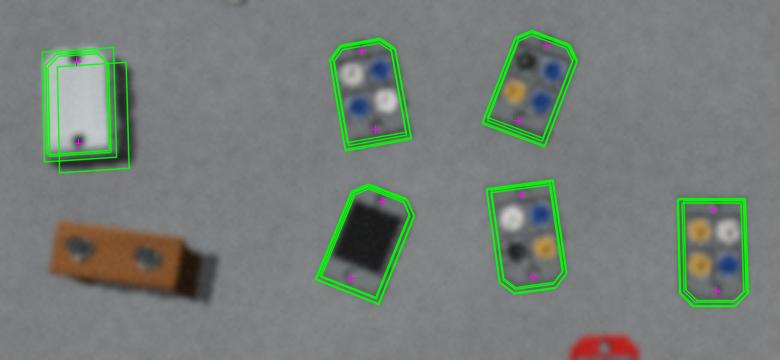

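View pics/side_w0.png

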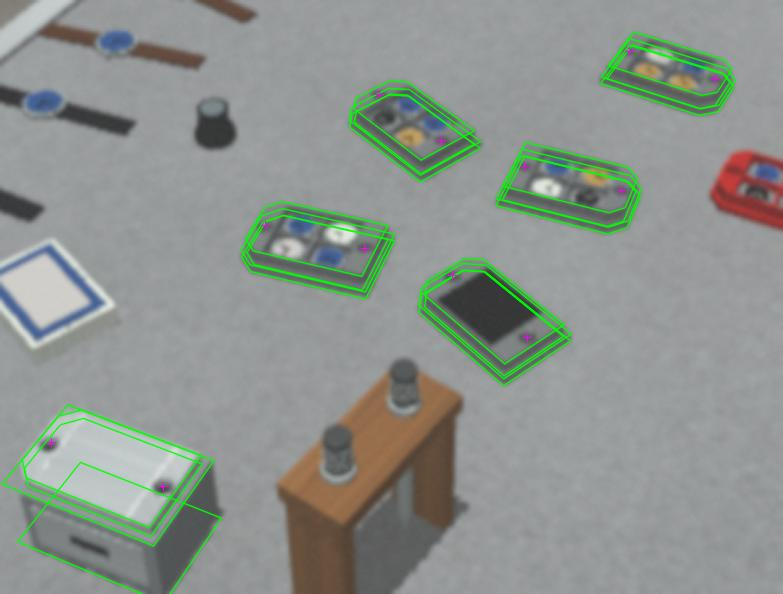

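```bash
cat > holes.py <<'E'
from fit import *
def darkc(img,uv,rad=5,bgq=80):
    g=cv2.cvtColor(img,cv2.COLOR_BGR2GRAY).astype(float)
    uv=np.array(uv,float)
    for _ in range(8):
        x0,y0=int(round(uv[0])),int(round(uv[1]))
        yy,xx=np.mgrid[y0-rad:y0+rad+1,x0-rad:x0+rad+1]
        w=g[y0-rad:y0+rad+1,x0-rad:x0+rad+1]
        k=np.hypot(xx-uv[0],yy-uv[1])<rad
        d=np.clip(np.percentile(w,bgq)-12-w,0,None)*k
        uv=np.array([(d*xx).sum(),(d*yy).sum()])/d.sum()
    return uv
E
python3 - <<'E'
from holes import *
t=cv2.imread('pics/top0.png'); s=cv2.imread('pics/side0.png')
for c,im,st,rad in(('top',t,[(190.2,204.8),(190.5,232.3)],4),('side',s,[(168.5,364),(210,380)],5)):
    P=[]
    for u in st:
        d=darkc(im,u,rad); X=unproj(c,d,.064); P.append(X); print(c,d.round(2),X.round(4))
    P=np.array(P); v=P[0]-P[1]; print(' ctr',P.mean(0).round(4),'len',np.hypot(v[0],v[1]).round(4),'yaw',np.arctan2(v[1],v[0]).round(4))
z=cv2.resize(t[190:260,160:260],None,fx=8,fy=8,interpolation=cv2.INTER_CUBIC);cv2.imwrite('pics/b1.png',z)
z=cv2.resize(s[340:430,140:250],None,fx=7,fy=7,interpolation=cv2.INTER_CUBIC);cv2.imwrite('pics/b2.png',z[:600,:800])
E
```

```text
top [189.48 202.72] [0.635  0.3064 0.064 ]
top [191.38 238.4 ] [0.5343 0.2972 0.064 ]
 ctr [0.5847 0.3018 0.064 ] len 0.1011 yaw 0.0907
side [167.35 364.24] [0.6292 0.3076 0.064 ]
side [210.92 380.8 ] [0.5485 0.3017 0.064 ]
 ctr [0.5888 0.3047 0.064 ] len 0.081 yaw 0.0732
```

View pics/b1.png

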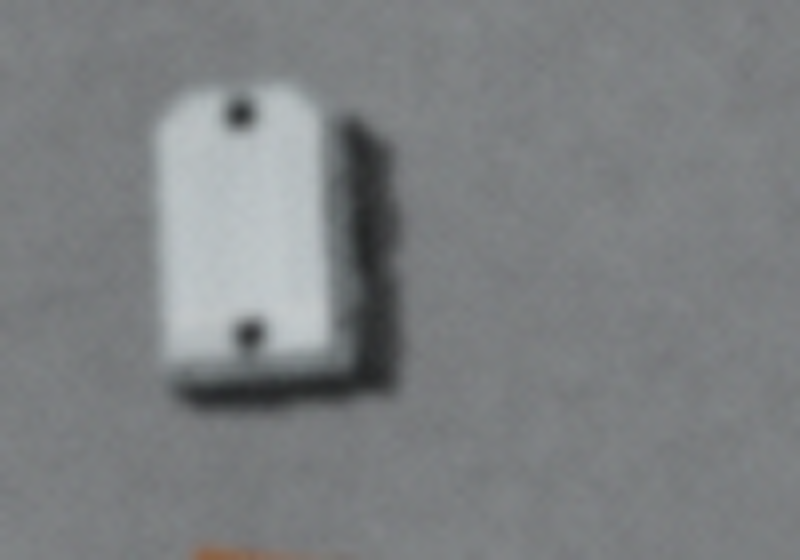

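View pics/b2.png

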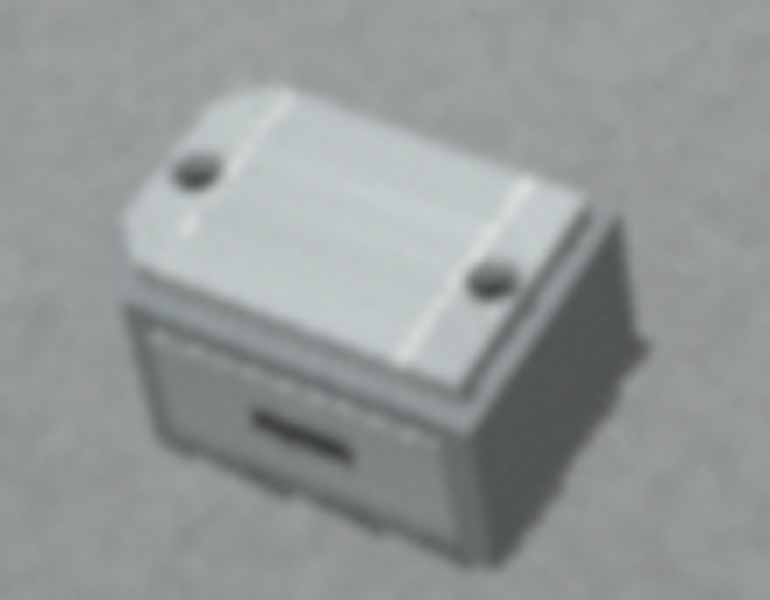

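```bash
sed -i "s/outl(.104,.066,1e-6,0),outl(.104,.066,1e-6,.056)/outl(.104,.066,.0123,0),outl(.104,.066,.0123,.056)/" fit.py
python3 - <<'E'
from holes import *
t=cv2.imread('pics/top0.png'); s=cv2.imread('pics/side0.png')
for c,im,st,rad in(('top',t,[(189.5,203.8),(190.7,231.2)],3.),('side',s,[(167.9,364.1),(209.7,379.6)],4)):
    P=[];Q=[]
    for u in st:
        d=darkc(im,u,3); X=unproj(c,d,.064); P.append(X);Q.append(unproj(c,u,.064)); print(c,d.round(2),X.round(4))
    for P in(P,Q):
        P=np.array(P); v=P[0]-P[1]; print(' ctr',P.mean(0).round(4),'len',np.hypot(v[0],v[1]).round(4),'yaw',np.arctan2(v[1],v[0]).round(4))
E
python3 f0.py
```

```text
top [189.54 203.45] [0.6329 0.3061 0.064 ]
top [190.69 231.93] [0.5524 0.2998 0.064 ]
 ctr [0.5927 0.303  0.064 ] len 0.0807 yaw 0.0782
 ctr [0.5932 0.303  0.064 ] len 0.0777 yaw 0.0815
side [167.5  364.48] [0.6287 0.3079 0.064 ]
side [209.76 380.33] [0.5506 0.3018 0.064 ]
 ctr [0.5896 0.3049 0.064 ] len 0.0783 yaw 0.0778
 ctr [0.5901 0.3038 0.064 ] len 0.0774 yaw 0.0812
base [0.5907 0.3026 0.0657] 57.3 top [0.5925 0.3044 0.093 ] 8.6 side [0.5907 0.3027 0.0652] 38.0
A [0.6109 0.0382 0.175 ] 42.9 top [0.6138 0.0386 0.1685] 29.6 side [0.6101 0.0382 0.1822] 3.5
B [ 0.6168 -0.118  -0.3724] 16.2 top [ 0.6175 -0.1182 -0.3686] 5.9 side [ 0.6161 -0.1174 -0.3671] 7.5
C [ 0.4702 -0.1115  3.27  ] 18.2 top [ 0.4719 -0.1118  3.2673] 12.2 side [ 0.4696 -0.1108  3.2697] 1.2
D [ 0.4548 -0.2863  3.1336] 16.5 top [ 0.4545 -0.2865  3.1255] 3.8 side [ 0.455  -0.2855  3.1368] 10.5
lid [ 0.4673  0.0391 -0.3807] 25.7 top [ 0.4695  0.0389 -0.3601] 5.0 side [ 0.4668  0.0389 -0.3833] 10.7
```

View pics/side_w0.png

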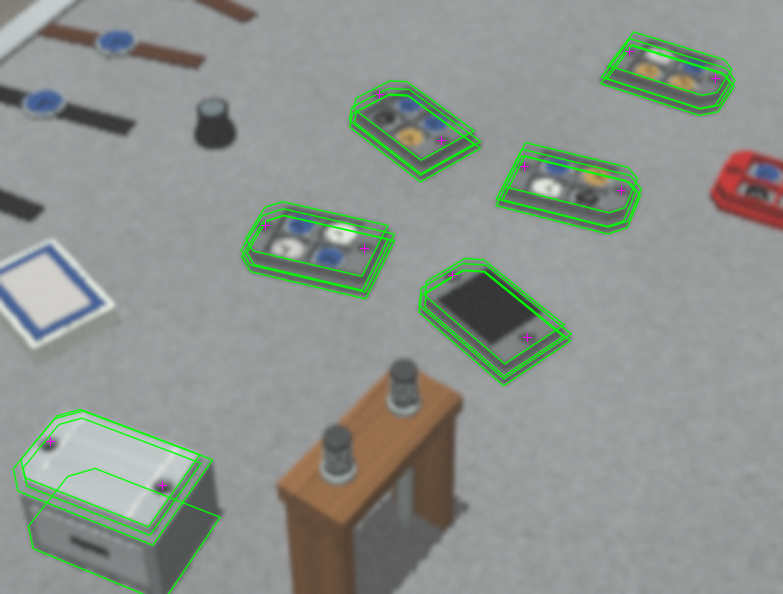

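View pics/top_w0.png

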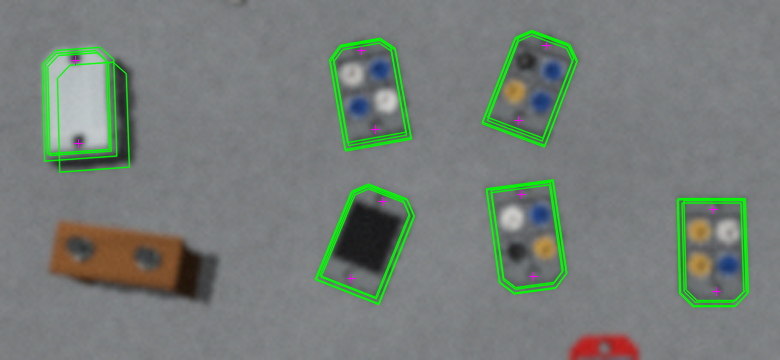

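```bash
cat > go.py <<'E'
import sys
from h import *
from scipy.spatial.transform import Rotation as Ro
# usage: go.py x y z yaw : tool-frame shift & turn from measured pose; long turn direction kept by 5th arg (+1/-1)
def delta(x,y,z,yaw,sgn=0):
    s=r.observe(); R0=Ro.from_euler('xyz',s['tool_rot']); 
    d=R0.as_matrix().T@(np.array([x,y,z])-s['eef_pos'])
    y0=s['tool_rot'][2]; dy=(yaw-y0+np.pi)%(2*np.pi)-np.pi
    if sgn>0 and dy<-.05: dy+=2*np.pi
    if sgn<0 and dy>.05: dy-=2*np.pi
    print('t',round(s['t'],2),'pos',s['eef_pos'].round(4),'rot',s['tool_rot'].round(4),'q',s['q'].round(2),'F',s['wrist_force'].round(1),'w',round(s['gripper_width'],4))
    # flat tilt fix
    tgt=Ro.from_euler('xyz',[np.pi,0,yaw]); rv=(R0.inv()*tgt).as_rotvec(degrees=True)
    print('shift mm',(d*1000).round(1),'turn rz',round(-np.degrees(dy),2),'full rv',rv.round(2))
if __name__=='__main__':
    a=[float(v) for v in sys.argv[1:]]
    delta(*a)
E
python3 go.py .612 .038 .10 3.317 1
```

```text
t 0.9 pos [ 0.2136 -0.5068  0.2423] rot [3.1416 0.     0.3988] q [-1.32  0.26  0.02  1.33 -0.    1.42] F [-0.8 -0.1  0.6] w 0.0852
shift mm [ 578.7 -347.4  142.3] turn rz -167.2 full rv [  -0.     0.  -167.2]
```

>>> move_arm --pt "0.06 -0.035 0 0 0 -10 1" --pt "0.12 -0.07 0.01 0 0 -20 1" --pt "0.17 -0.1 0.02 0 0 -30 1" --pt "0.22 -0.13 0.03 0 0 -40 1" --pt "0.27 -0.16 0.04 0 0 -50 1"

```text
t: 1.52
eef_pos: [0.3985, -0.2565, 0.203]
tool_rot: [3.141, 0.0, 1.277]
wrist_force: [0.8, -0.7, 0.1]
gripper_width: 0.0852
```

```bash
python3 go.py .612 .038 .12 3.317 1
```

```text
t 1.52 pos [ 0.3985 -0.2565  0.203 ] rot [3.1408e+00 3.0000e-04 1.2769e+00] q [-0.75  0.14 -0.23  1.2   0.    1.12] F [ 0.8 -0.7  0.1] w 0.0852
shift mm [343.8 118.9  83. ] turn rz -116.89 full rv [ 1.0000e-02  6.0000e-02 -1.1689e+02]
```

>>> move_arm --pt "0.05 0.018 0.01 0 0 -10 1" --pt "0.1 0.035 0.02 0 0 -20 1" --pt "0.15 0.052 0.03 0 0 -30 1" --pt "0.2 0.07 0.04 0 0 -40 1" --pt "0.25 0.087 0.05 0 0 -50 1"

```text
t: 2.15
eef_pos: [0.5554, -0.0434, 0.1529]
tool_rot: [3.141, 0.0, 2.15]
wrist_force: [0.2, -1.2, -0.2]
gripper_width: 0.0854
```

```bash
python3 go.py .612 .038 .12 3.317 1
```

```text
t 2.15 pos [ 0.5554 -0.0434  0.1529] rot [3.1413e+00 4.0000e-04 2.1500e+00] q [-0.23  0.31 -0.14  1.12 -0.    0.76] F [ 0.2 -1.2 -0.2] w 0.0854
shift mm [37.2 91.9 32.9] turn rz -66.86 full rv [ 0.000e+00  3.000e-02 -6.686e+01]
```

>>> move_arm --pt "0.008 0.02 0.006 0 0 -10 1" --pt "0.015 0.037 0.013 0 0 -20 1" --pt "0.022 0.055 0.02 0 0 -30 1" --pt "0.03 0.074 0.026 0 0 -40 1" --pt "0.036 0.0915 0.033 0 0 -50 1"

```text
t: 2.78
eef_pos: [0.6122, 0.0356, 0.1199]
tool_rot: [3.142, 0.0, 3.023]
wrist_force: [-0.9, 1.0, -0.0]
gripper_width: 0.0854
```

```bash
python3 go.py .612 .0384 .06 3.317 1
```

```text
t 2.77 pos [0.6122 0.0356 0.1199] rot [3.1416e+00 1.0000e-04 3.0227e+00] q [-0.08  0.42 -0.05  1.1   0.    0.04] F [-0.9  1.  -0. ] w 0.0854
shift mm [ 0.6  2.8 59.9] turn rz -16.86 full rv [ 0.000e+00  1.000e-02 -1.686e+01]
```

>>> move_arm --pt "0.0006 0.0028 0.02 0 0 -8.5 1" --pt "0.0006 0.0028 0.04 0 0 -16.86 1" --pt "0.0006 0.0028 0.06 0 0 -16.86 1" --pt "0.0006 0.0028 0.06 0 0 -16.86 1"

```text
t: 3.28
eef_pos: [0.6107, 0.0379, 0.0587]
tool_rot: [3.141, -0.003, -2.972]
wrist_force: [-0.8, 0.1, 0.6]
gripper_width: 0.0853
```

```bash
python3 go.py .612 .0384 .019 3.317 1; python3 -c "
from h import *
save('side','s1');save('top','t1')"
```

```text
t 3.27 pos [0.6107 0.0379 0.0587] rot [ 3.1409e+00 -2.7000e-03 -2.9723e+00] q [-0.08  0.47 -0.14  0.96  0.   -0.24] F [-0.8  0.1  0.6] w 0.0853
shift mm [-1.5  0.3 39.7] turn rz -0.35 full rv [ 0.04 -0.16 -0.35]
```

View pics/s1.png

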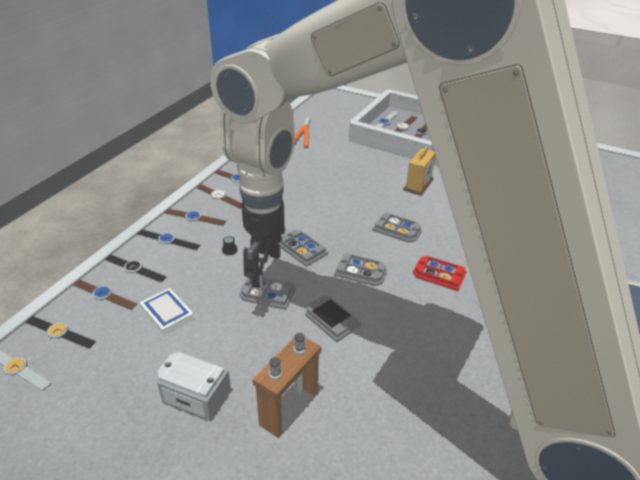

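View pics/t1.png

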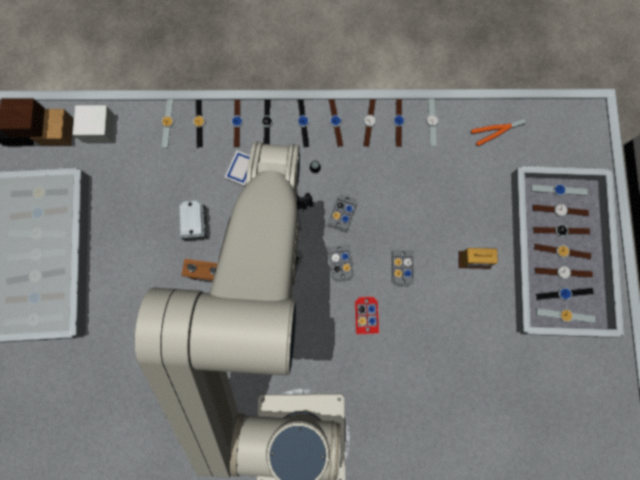

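>>> move_arm --pt "-0.0005 0.0003 0.02 0 0 0 1" --pt "-0.0005 0.0003 0.04 0 0 0 1" --pt "-0.0005 0.0003 0.04 0 0 0 1" --pt "-0.0005 0.0003 0.04 0 0 0 1"

```text
t: 3.88
eef_pos: [0.6127, 0.0381, 0.0213]
tool_rot: [-3.141, 0.002, -2.972]
wrist_force: [-0.1, 0.1, -0.2]
gripper_width: 0.0854
```

```bash
python3 go.py .612 .0384 .019 3.317 1; python3 -c "
from h import *
f=save('side','s2');cv2.imwrite('pics/s2z.png',cv2.resize(f[230:330,210:320],None,fx=6,fy=6,interpolation=cv2.INTER_CUBIC))"
```

```text
t 3.88 pos [0.6127 0.0381 0.0213] rot [-3.1412e+00  1.6000e-03 -2.9722e+00] q [-0.07  0.5  -0.19  0.87 -0.   -0.24] F [-0.1  0.1 -0.2] w 0.0854
shift mm [0.6 0.4 2.3] turn rz -0.35 full rv [-0.02  0.09 -0.35]
```

View pics/s2z.png

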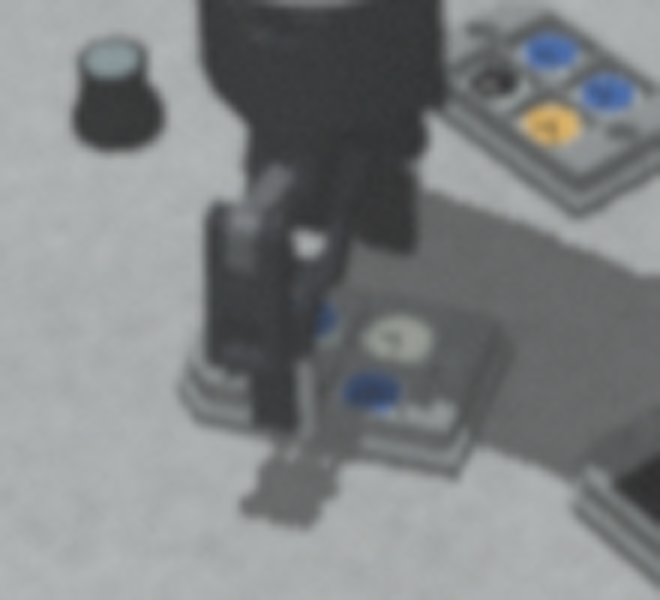

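```bash
python3 -c "
from h import *
yaw=.1695
for d in (.0425,.05):
  for z in (.01,.02,.03,.05,.07):
    X=[.6127-np.sin(yaw)*d,.0381+np.cos(yaw)*d,z]; u=proj('side',X); print(d,z,((u-[210,230]+.5)*6-.5).round(0))
"
```

```text
0.0425 0.01 [286. 447.]
0.0425 0.02 [285. 425.]
0.0425 0.03 [283. 403.]
0.0425 0.05 [280. 357.]
0.0425 0.07 [276. 310.]
0.05 0.01 [277. 463.]
0.05 0.02 [276. 441.]
0.05 0.03 [274. 418.]
0.05 0.05 [271. 373.]
0.05 0.07 [267. 326.]
```

>>> move_arm --pt "-0.0005 0.0003 0.003 0 0 0 1" --pt "-0.0005 0.0003 0.003 0 0 0 1"

```text
t: 4.18
eef_pos: [0.6125, 0.0386, 0.0172]
tool_rot: [-3.142, 0.0, -2.972]
wrist_force: [0.0, 0.3, -0.5]
gripper_width: 0.0854
```

```bash
python3 go.py .612 .0384 .0165 3.317 1
```

```text
t 4.17 pos [0.6125 0.0386 0.0172] rot [-3.1415e+00  3.0000e-04 -2.9721e+00] q [-0.07  0.51 -0.19  0.87  0.   -0.24] F [ 0.   0.3 -0.5] w 0.0854
shift mm [ 0.5 -0.1  0.7] turn rz -0.34 full rv [-0.    0.02 -0.34]
```

Close on the tray.

>>> move_arm --pt "0 0 0 0 0 0 -1" --pt "0 0 0 0 0 0 -1" --pt "0 0 0 0 0 0 -1" --pt "0 0 0 0 0 0 -1" --pt "0 0 0 0 0 0 -1"

```text
t: 4.8
eef_pos: [0.6126, 0.0386, 0.0176]
tool_rot: [-3.142, 0.001, -2.972]
wrist_force: [-1.8, -0.2, 5.0]
gripper_width: 0.0545
```

```bash
python3 go.py .612 .0384 .0165 3.317 1; python3 -c "
from h import *
f=save('side','s3');cv2.imwrite('pics/s3z.png',cv2.resize(f[230:330,210:320],None,fx=6,fy=6,interpolation=cv2.INTER_CUBIC))"
```

```text
t 4.8 pos [0.6126 0.0386 0.0176] rot [-3.1415e+00  7.0000e-04 -2.9720e+00] q [-0.07  0.51 -0.19  0.87  0.   -0.24] F [-1.8 -0.2  5. ] w 0.0545
shift mm [ 0.6 -0.1  1.1] turn rz -0.33 full rv [-0.01  0.04 -0.33]
```

View pics/s3z.png

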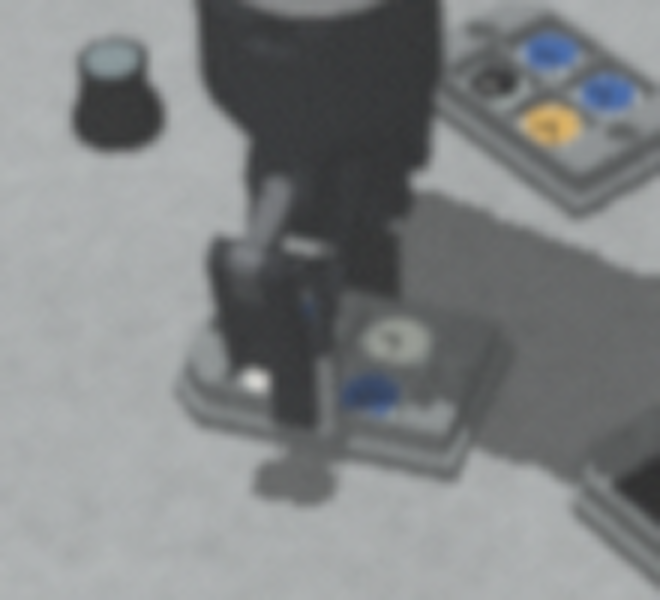

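>>> move_arm --pt "0 0 -0.03 0 0 0 -1" --pt "0 0 -0.07 0 0 0 -1" --pt "0 0 -0.1 0 0 0 -1" --pt "0 0 -0.1 0 0 0 -1"

```text
t: 5.35
eef_pos: [0.6135, 0.0385, 0.1191]
tool_rot: [-3.141, 0.004, -2.972]
wrist_force: [-0.2, 0.7, -3.1]
gripper_width: 0.054
```

```bash
python3 go.py .592 .3035 .118 3.2196 
```

```text
t 5.35 pos [0.6135 0.0385 0.1191] rot [-3.1406  0.0039 -2.9721] q [-0.07  0.42 -0.05  1.09  0.   -0.24] F [-0.2  0.7 -3.1] w 0.054
shift mm [-23.5 264.8   1. ] turn rz 5.24 full rv [-0.04  0.23  5.24]
```

>>> move_arm --pt "-0.005 0.055 0 0 0 1 -1" --pt "-0.01 0.11 0 0 0 2 -1" --pt "-0.015 0.165 0 0 0 3 -1" --pt "-0.02 0.22 0 0 0 4 -1" --pt "-0.0235 0.2648 0 0 0 5.24 -1"

```text
t: 5.98
eef_pos: [0.5898, 0.3054, 0.115]
tool_rot: [-3.141, -0.002, -3.063]
wrist_force: [-0.5, 0.5, -2.4]
gripper_width: 0.0543
```

>>> move_arm --pt "0 0 0 0 0 0 -1" --pt "0 0 0.015 0 0 0 -1" --pt "0 0 0.028 0 0 0 -1" --pt "0 0 0.028 0 0 0 -1" --pt "0 0 0.028 0 0 0 -1"

```text
t: 6.6
eef_pos: [0.5912, 0.3028, 0.089]
tool_rot: [-3.142, -0.0, -3.065]
wrist_force: [0.2, 0.6, -2.3]
gripper_width: 0.0542
```

```bash
python3 go.py .592 .3035 .088 3.2196; python3 -c "
from h import *
f=save('side','s4');cv2.imwrite('pics/s4z.png',cv2.resize(f[330:440,130:260],None,fx=6,fy=5.4,interpolation=cv2.INTER_CUBIC))"
```

```text
t 6.6 pos [0.5912 0.3028 0.089 ] rot [-3.1415e+00 -1.0000e-04 -3.0647e+00] q [ 0.35  0.52  0.04  1.09 -0.    0.27] F [ 0.2  0.6 -2.3] w 0.0542
shift mm [-0.8  0.6  1. ] turn rz -0.06 full rv [-0.   -0.01 -0.06]
```

View pics/s4z.png

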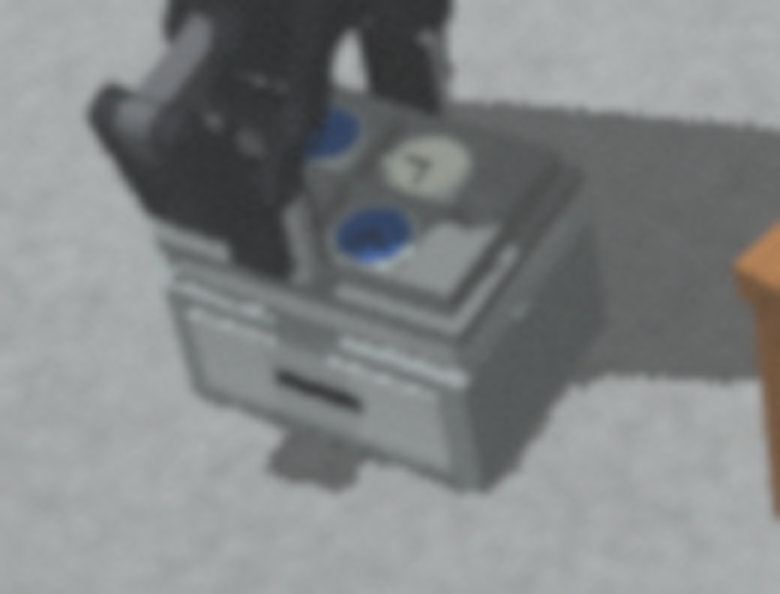

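```bash
cat > ov.py <<'E'
from fit import *
import sys
def ov(src,dst,box,f,items,cam='side'):
    im=cv2.imread('pics/'+src+'.png'); x,y,w,h=box
    z=cv2.resize(im[y:y+h,x:x+w],None,fx=f,fy=f,interpolation=cv2.INTER_CUBIC)
    for kind,p,z0,col in items: wire(z,cam,kind,p,z0,f,(x,y),col)
    cv2.imwrite('pics/'+dst+'.png',z)
E
python3 -c "
from ov import *
ov('s4','s4o',(130,330,125,98),6,[('tray',(.5912-.0012,.3028,.0766),.0714,(0,255,0)),('base',(.590,.304,.078),0,(255,0,255))])"
```

```text
(no output)
```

View pics/s4o.png

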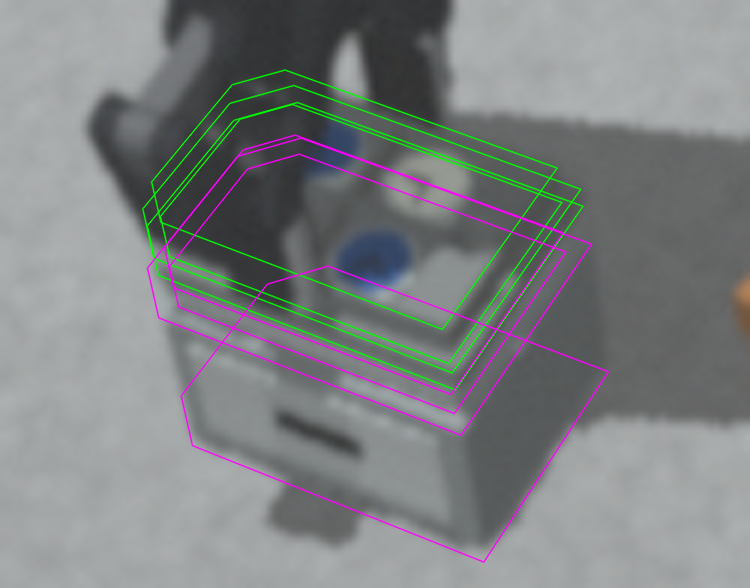

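```bash
python3 -c "
from ov import *
ov('side0','o1',(140,335,110,95),7,[('base',(.590,.304,.078),0,(255,0,255))])
ov('s4','o2',(140,335,110,95),7,[])"
```

```text
(no output)
```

View pics/o1.png

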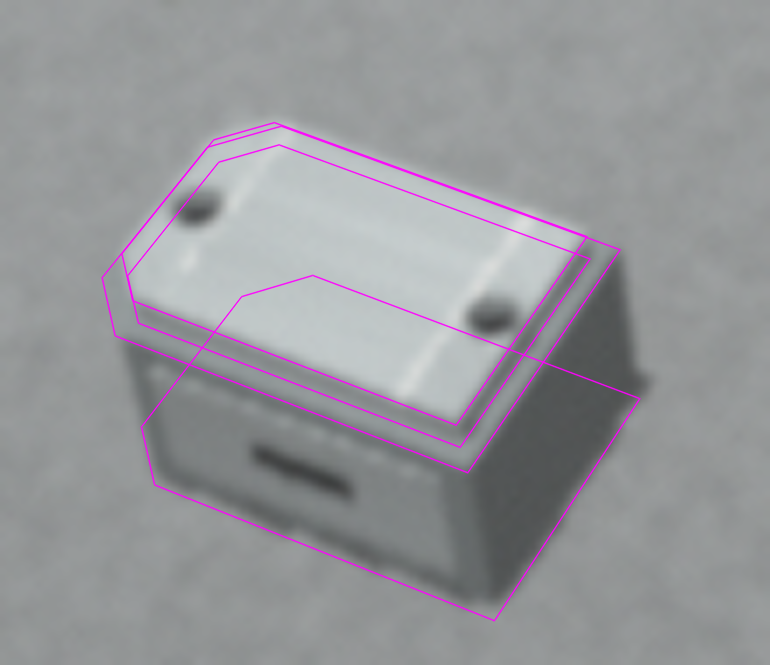

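View pics/o2.png

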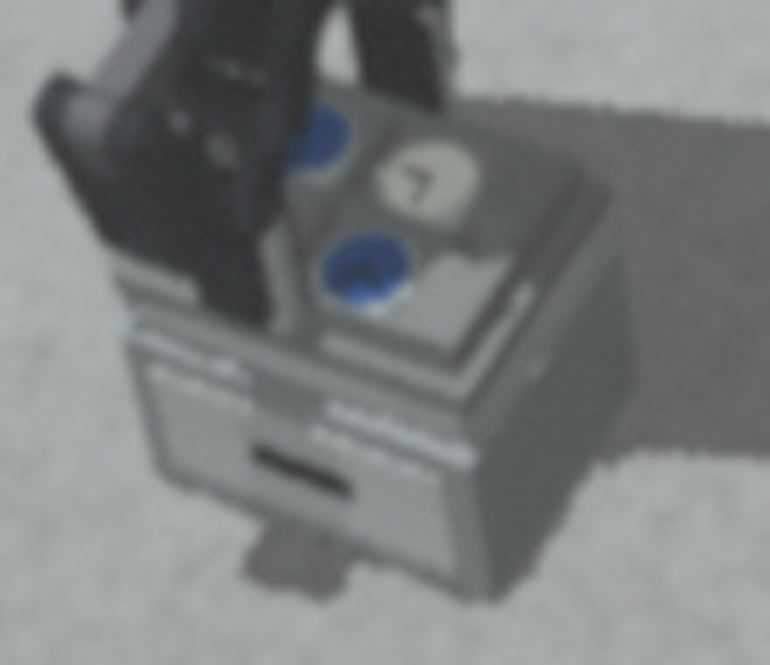

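```bash
python3 -c "
from ov import *
for i,(dx,dy) in enumerate([(0,0),(.003,-.003),(.0055,-.0045)]):
    ov('s4','o3_%d'%i,(140,335,110,75),7,[('tray',(.590+dx,.3028+dy,.0766),.0714,(0,255,0))])
P=solid('tray');
for P in solid('tray'):
  uv=[((proj('side',q)-[140,335]+.5)*7-.5).round(0).tolist() for q in tf(P,.590,.3028,.0766,.0714)]
  print(uv)
a=np.hstack([cv2.imread('pics/o3_%d.png'%i)[:,200:480] if 0 else cv2.imread('pics/o3_%d.png'%i)[150:,230:] for i in (0,1)]);cv2.imwrite('pics/o3.png',a[:,:]);print(a.shape)
"
```

```text
[[610.0, 205.0], [277.0, 84.0], [202.0, 105.0], [101.0, 228.0], [114.0, 286.0], [461.0, 419.0], [607.0, 185.0], [272.0, 64.0], [198.0, 85.0], [96.0, 208.0], [109.0, 266.0], [457.0, 400.0]]
[[585.0, 201.0], [271.0, 86.0], [209.0, 104.0], [117.0, 217.0], [127.0, 264.0], [453.0, 389.0], [580.0, 161.0], [262.0, 46.0], [200.0, 63.0], [106.0, 177.0], [117.0, 224.0], [446.0, 349.0]]
(375, 1080, 3)
```

View pics/o3_0.png

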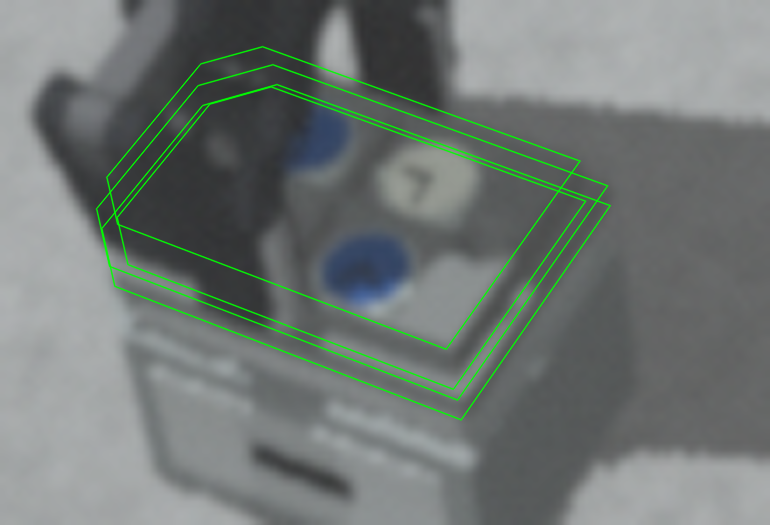

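View pics/o3_1.png

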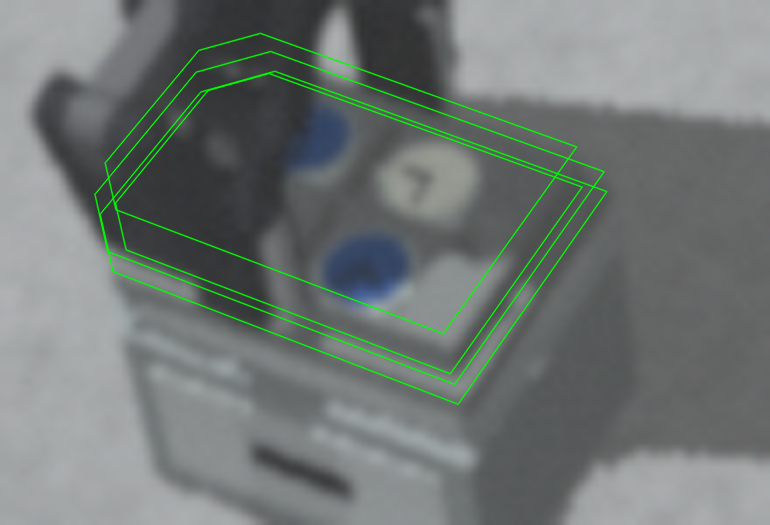

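```bash
python3 go.py .5928 .304 .0775 3.2196
```

```text
t 6.65 pos [0.5913 0.303  0.0894] rot [ 3.1414e+00  5.0000e-04 -3.0644e+00] q [0.35 0.52 0.04 1.09 0.   0.27] F [ 0.3 -0.9 -0.8] w 0.0542
shift mm [-1.5  0.8 11.9] turn rz -0.05 full rv [ 0.01  0.03 -0.05]
```

>>> move_arm --pt "-0.0015 0.001 0 0 0 0 -1" --pt "-0.0015 0.001 0.004 0 0 0 -1" --pt "-0.0015 0.001 0.007 0 0 0 -1" --pt "-0.0015 0.001 0.009 0 0 0 -1" --pt "-0.0015 0.001 0.009 0 0 0 -1"

```text
t: 7.28
eef_pos: [0.5925, 0.3041, 0.0798]
tool_rot: [-3.141, -0.0, -3.064]
wrist_force: [0.9, -3.1, -1.6]
gripper_width: 0.0536
```

>>> move_arm --pt "0 0 0.0015 0 0 0 -1" --pt "0 0 0.003 0 0 0 -1" --pt "0 0 0.003 0 0 0 -1"

```text
t: 7.65
eef_pos: [0.5925, 0.3042, 0.0777]
tool_rot: [-3.141, 0.001, -3.064]
wrist_force: [-1.1, -5.3, 4.9]
gripper_width: 0.0543
```

>>> move_arm --pt "0 0 0 0 0 0 1" --pt "0 0 0 0 0 0 1" --pt "0 0 0 0 0 0 1" --pt "0 0 -0.02 0 0 0 1" --pt "0 0 -0.06 0 0 0 1"

```text
t: 8.28
eef_pos: [0.5915, 0.3045, 0.136]
tool_rot: [-3.141, -0.004, -3.063]
wrist_force: [-0.2, 0.3, 0.0]
gripper_width: 0.0854
```

```bash
python3 go.py .6165 -.1178 .12 2.7715; python3 -c "
from ov import *
save('side','s5')
ov('s5','o5',(140,335,110,75),7,[('tray',(.590,.3035,.078),.06,(0,255,0))])"
```

```text
t 8.28 pos [0.5915 0.3045 0.136 ] rot [-3.141  -0.0036 -3.0633] q [0.35 0.5  0.12 1.2  0.   0.27] F [-0.2  0.3  0. ] w 0.0854
shift mm [   8.  -423.    16.3] turn rz 25.69 full rv [-0.08 -0.19 25.69]
```

View pics/o5.png

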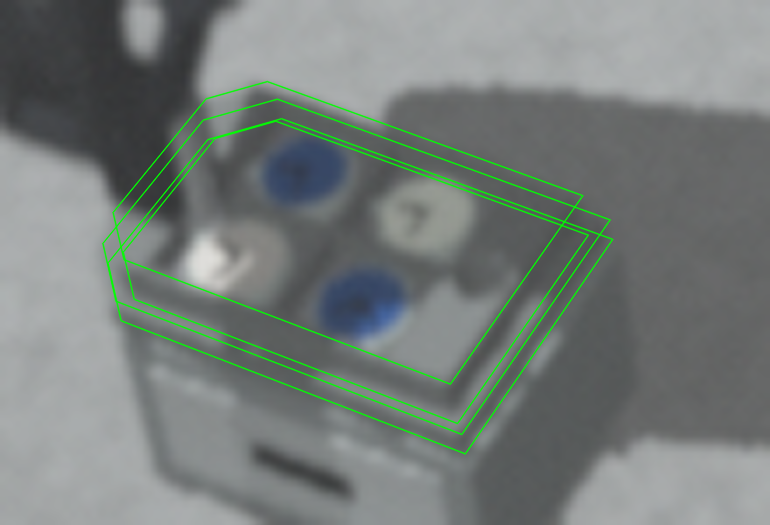

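>>> move_arm --pt "0.001 -0.06 0 0 0 4 1" --pt "0.002 -0.12 0.004 0 0 8 1" --pt "0.004 -0.18 0.007 0 0 12 1" --pt "0.005 -0.24 0.01 0 0 16 1" --pt "0.006 -0.3 0.013 0 0 20 1"

```text
t: 8.95
eef_pos: [0.6098, 0.0034, 0.1241]
tool_rot: [3.141, 0.001, 2.869]
wrist_force: [1.0, 0.7, -0.6]
gripper_width: 0.0852
```

```bash
python3 go.py .6168 -.1178 .06 2.7715
```

```text
t 8.95 pos [0.6098 0.0034 0.1241] rot [3.1412e+00 8.0000e-04 2.8687e+00] q [-0.13  0.41 -0.05  1.1   0.    0.14] F [ 1.   0.7 -0.6] w 0.0852
shift mm [ -39.3 -114.9   64.1] turn rz 5.57 full rv [0.03 0.04 5.57]
```

>>> move_arm --pt "-0.02 -0.06 0.015 0 0 3 1" --pt "-0.0393 -0.1149 0.03 0 0 5.57 1" --pt "-0.0393 -0.1149 0.064 0 0 5.57 1" --pt "-0.0393 -0.1149 0.084 0 0 5.57 1" --pt "-0.0393 -0.1149 0.084 0 0 5.57 1"

```text
t: 9.57
eef_pos: [0.616, -0.116, 0.0385]
tool_rot: [3.142, -0.003, 2.773]
wrist_force: [1.3, 0.3, 0.4]
gripper_width: 0.0854
```

```bash
python3 go.py .6168 -.1178 .019 2.7715;  python3 -c "
from ov import *
save('side','s6')
ov('s6','o6',(270,215,80,60),9,[('tray',(.6164,-.1177,-.37),.0,(0,255,0))])"
```

```text
t 9.57 pos [ 0.616  -0.116   0.0385] rot [ 3.1415e+00 -3.0000e-03  2.7730e+00] q [-0.32  0.51 -0.13  0.93  0.    0.05] F [1.3 0.3 0.4] w 0.0854
shift mm [-1.5 -1.4 19.5] turn rz 0.09 full rv [ 0.   -0.17  0.09]
```

View pics/o6.png

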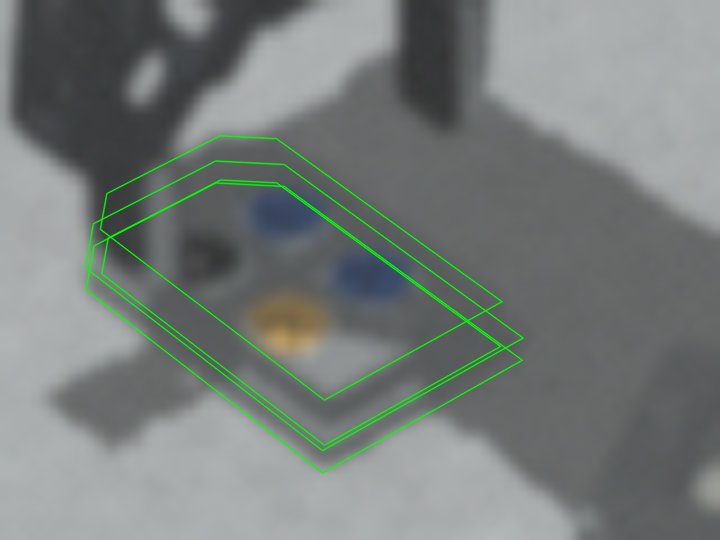

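>>> move_arm --pt "-0.0008 -0.0008 0.01 0 0 0 1" --pt "-0.0008 -0.0008 0.0185 0 0 0 1" --pt "-0.0008 -0.0008 0.0185 0 0 0 1" --pt "-0.0008 -0.0008 0.0185 0 0 0 1"

```text
t: 10.12
eef_pos: [0.6174, -0.1171, 0.0218]
tool_rot: [3.142, 0.0, 2.773]
wrist_force: [0.2, -0.5, 0.7]
gripper_width: 0.0858
```

```bash
python3 go.py .6168 -.1178 .0185 2.7715
```

```text
t 10.12 pos [ 0.6174 -0.1171  0.0218] rot [3.1416e+00 3.0000e-04 2.7734e+00] q [-0.32  0.53 -0.15  0.9   0.    0.05] F [ 0.2 -0.5  0.7] w 0.0858
shift mm [ 0.4 -0.9  3.3] turn rz 0.11 full rv [0.   0.02 0.11]
```

>>> move_arm --pt "0.0003 -0.0008 0.003 0 0 0 1" --pt "0.0003 -0.0008 0.003 0 0 0 -1" --pt "0.0003 -0.0008 0.003 0 0 0 -1" --pt "0.0003 -0.0008 0.003 0 0 0 -1" --pt "0.0003 -0.0008 0.003 0 0 0 -1"

```text
t: 10.75
eef_pos: [0.6169, -0.1179, 0.0191]
tool_rot: [-3.142, 0.001, 2.773]
wrist_force: [-2.0, -0.6, 4.9]
gripper_width: 0.0536
```

```bash
python3 go.py .6168 -.1178 .0185 2.7715
```

```text
t 10.75 pos [ 0.6169 -0.1179  0.0191] rot [-3.1416e+00  7.0000e-04  2.7733e+00] q [-0.32  0.53 -0.15  0.89 -0.    0.05] F [-2.  -0.6  4.9] w 0.0536
shift mm [0.1 0.  0.6] turn rz 0.11 full rv [-0.    0.04  0.11]
```

>>> move_arm --pt "0 0 -0.04 0 0 0 -1" --pt "0 0 -0.09 0 0 0 -1" --pt "0.0 0.05 -0.12 0 0 -4 -1" --pt "0.0 0.11 -0.12 0 0 -8 -1" --pt "0.0 0.17 -0.12 0 0 -12 -1"

```text
t: 11.38
eef_pos: [0.6785, 0.0421, 0.1389]
tool_rot: [3.142, 0.001, 2.984]
wrist_force: [2.0, -0.7, -2.2]
gripper_width: 0.0539
```

```bash
python3 go.py .5919 .3036 .12 3.2196
```

```text
t 11.38 pos [0.6785 0.0421 0.1389] rot [3.1415e+00 7.0000e-04 2.9841e+00] q [-0.06  0.52  0.17  1.22 -0.    0.1 ] F [ 2.  -0.7 -2.2] w 0.0539
shift mm [126.5 244.7  18.8] turn rz -13.49 full rv [ -0.     0.04 -13.49]
```

>>> move_arm --pt "0.025 0.05 0 0 0 -3 -1" --pt "0.05 0.1 0.004 0 0 -6 -1" --pt "0.075 0.15 0.008 0 0 -9 -1" --pt "0.1 0.2 0.012 0 0 -12 -1" --pt "0.1265 0.2447 0.017 0 0 -13.49 -1"

```text
t: 12.0
eef_pos: [0.5909, 0.3042, 0.121]
tool_rot: [-3.142, -0.0, -3.063]
wrist_force: [0.2, 0.2, -2.3]
gripper_width: 0.0536
```

>>> move_arm --pt "0 0 0 0 0 0 -1" --pt "0 0 0.01 0 0 0 -1" --pt "0 0 0.016 0 0 0 -1" --pt "0 0 0.016 0 0 0 -1"

```text
t: 12.5
eef_pos: [0.5919, 0.3012, 0.1046]
tool_rot: [-3.141, -0.001, -3.067]
wrist_force: [-0.7, -1.1, -1.9]
gripper_width: 0.0537
```

```bash
python3 go.py .5919 .3036 .0931 3.2196; python3 -c "
from ov import *
o=r.observe()
save('side','s7')
ov('s7','o7',(140,325,110,75),7,[('tray',(o['eef_pos'][0]-.0017,o['eef_pos'][1],.078),o['eef_pos'][2]-.0191,(0,255,0)),('tray',(.590,.3035,.078),.06,(0,0,255))])"
```

```text
t 12.5 pos [0.5919 0.3012 0.1046] rot [-3.1411e+00 -1.4000e-03 -3.0667e+00] q [ 0.34  0.51  0.07  1.12 -0.    0.27] F [-0.7 -1.1 -1.9] w 0.0537
shift mm [-0.2  2.4 11.5] turn rz -0.18 full rv [-0.03 -0.08 -0.18]
```

View pics/o7.png

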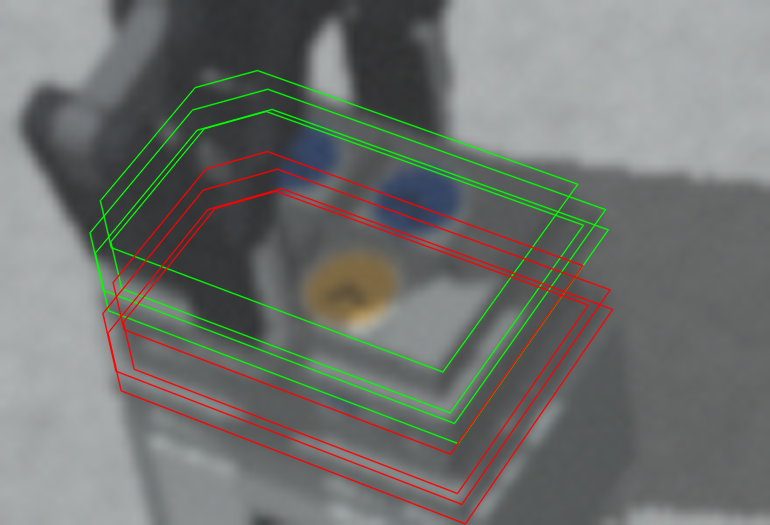

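>>> move_arm --pt "-0.0002 0.0024 0.002 0 0 -0.18 -1" --pt "-0.0002 0.0024 0.005 0 0 -0.18 -1" --pt "-0.0002 0.0024 0.008 0 0 -0.18 -1" --pt "-0.0002 0.0024 0.0095 0 0 -0.18 -1" --pt "-0.0002 0.0024 0.0095 0 0 -0.18 -1"

```text
t: 13.18
eef_pos: [0.5917, 0.3048, 0.0959]
tool_rot: [-3.142, -0.0, -3.062]
wrist_force: [-0.1, 0.8, -1.4]
gripper_width: 0.0538
```

>>> move_arm --pt "0 -0.0006 0.001 0 0 0 -1" --pt "0 -0.0008 0.002 0 0 0 -1" --pt "0 -0.0008 0.003 0 0 0 -1" --pt "0 -0.0008 0.003 0 0 0 -1"

```text
t: 13.68
eef_pos: [0.5919, 0.304, 0.0932]
tool_rot: [-3.142, 0.0, -3.062]
wrist_force: [-0.4, -0.7, -0.3]
gripper_width: 0.0538
```

>>> move_arm --pt "0 0 0.001 0 0 0 -1" --pt "0 0 0.001 0 0 0 -1"

```text
t: 13.92
eef_pos: [0.5919, 0.304, 0.0931]
tool_rot: [3.141, 0.001, -3.062]
wrist_force: [-2.5, -1.2, 6.7]
gripper_width: 0.0542
```

Home. Release, rise and head for C.

>>> move_arm --pt "0 0 -0.0005 0 0 0 1" --pt "0 0 -0.0005 0 0 0 1" --pt "0 0 -0.0005 0 0 0 1" --pt "0 0 -0.02 0 0 0 1" --pt "0 0 -0.06 0 0 0 1"

```text
t: 14.55
eef_pos: [0.591, 0.3037, 0.1509]
tool_rot: [-3.141, -0.004, -3.062]
wrist_force: [0.9, -0.4, 0.5]
gripper_width: 0.0854
```

```bash
python3 go.py .471 -.1115 .12 3.268;  python3 -c "
from ov import *
save('side','s8')
ov('s8','o8',(140,325,110,75),7,[('tray',(.590,.3035,.078),.074,(0,255,0))])"
```

```text
t 14.55 pos [0.591  0.3037 0.1509] rot [-3.1406 -0.0037 -3.0619] q [0.35 0.49 0.15 1.23 0.   0.27] F [ 0.9 -0.4  0.5] w 0.0854
shift mm [ 152.6 -404.3   31.8] turn rz -2.68 full rv [-0.05 -0.21 -2.68]
```

View pics/o8.png

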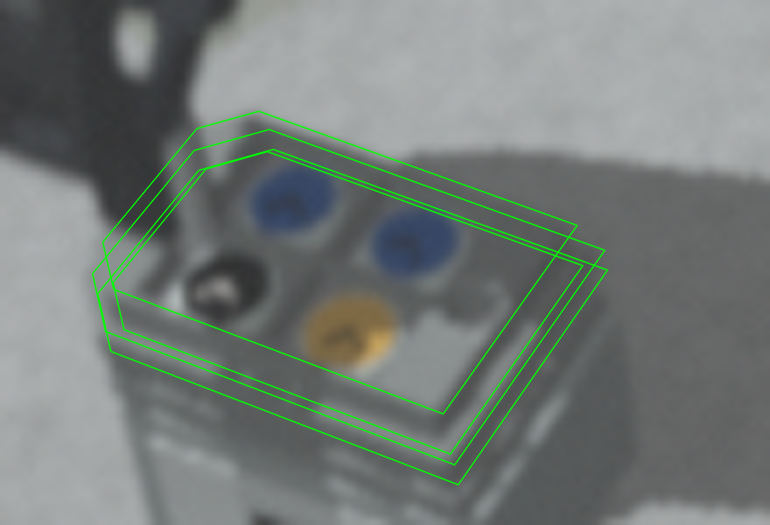

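View pics/s8.png

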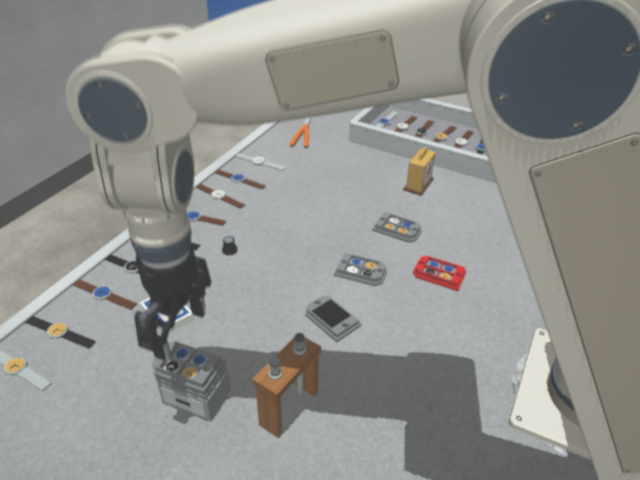

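>>> move_arm --pt "0.02 -0.055 0 0 0 -1 1" --pt "0.04 -0.11 0 0 0 -1.5 1" --pt "0.06 -0.165 0.008 0 0 -2 1" --pt "0.08 -0.22 0.016 0 0 -2.68 1" --pt "0.1 -0.275 0.024 0 0 -2.68 1"

```text
t: 15.22
eef_pos: [0.5135, 0.0203, 0.1279]
tool_rot: [-3.141, 0.001, -3.015]
wrist_force: [0.5, 0.2, -1.1]
gripper_width: 0.0854
```

```bash
python3 go.py .471 -.1115 .06 3.268
```

```text
t 15.22 pos [0.5135 0.0203 0.1279] rot [-3.1413e+00  8.0000e-04 -3.0146e+00] q [-0.12  0.26 -0.28  1.03 -0.   -0.25] F [ 0.5  0.2 -1.1] w 0.0854
shift mm [  58.9 -125.4   67.9] turn rz 0.03 full rv [-0.02  0.05  0.03]
```

>>> move_arm --pt "0.028 -0.06 0.015 0 0 0 1" --pt "0.0589 -0.1254 0.035 0 0 0 1" --pt "0.0589 -0.1254 0.07 0 0 0 1" --pt "0.0589 -0.1254 0.088 0 0 0 1" --pt "0.0589 -0.1254 0.088 0 0 0 1"

```text
t: 15.85
eef_pos: [0.4706, -0.11, 0.0391]
tool_rot: [3.14, -0.002, -3.016]
wrist_force: [-0.7, -0.1, -0.3]
gripper_width: 0.0854
```

```bash
python3 go.py .471 -.1115 .019 3.268;  python3 -c "
from ov import *
save('side','s9')
ov('s9','o9',(325,240,80,60),9,[('tray',(.4700,-.111,3.268),.0,(0,255,0))])"
```

```text
t 15.85 pos [ 0.4706 -0.11    0.0391] rot [ 3.1403e+00 -2.0000e-03 -3.0159e+00] q [-0.4   0.3  -0.48  0.79  0.   -0.53] F [-0.7 -0.1 -0.3] w 0.0854
shift mm [-0.2 -1.6 20.1] turn rz -0.04 full rv [ 0.07 -0.11 -0.04]
```

View pics/o9.png

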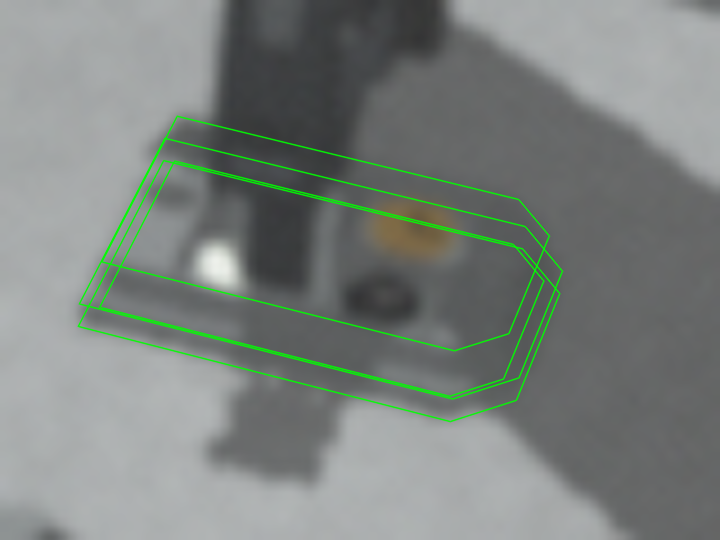

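>>> move_arm --pt "0 -0.0008 0.01 0 0 0 1" --pt "0 -0.0008 0.02 0 0 0 1" --pt "0 -0.0008 0.02 0 0 0 1" --pt "0 -0.0008 0.02 0 0 0 1"

```text
t: 16.4
eef_pos: [0.4716, -0.1106, 0.0201]
tool_rot: [-3.142, 0.0, -3.015]
wrist_force: [-0.4, 0.3, -0.8]
gripper_width: 0.0855
```

```bash
python3 go.py .471 -.1115 .0185 3.268
```

```text
t 16.4 pos [ 0.4716 -0.1106  0.0201] rot [-3.1416  0.     -3.0148] q [-0.4   0.33 -0.51  0.74  0.   -0.53] F [-0.4  0.3 -0.8] w 0.0855
shift mm [ 0.8 -0.8  1.6] turn rz 0.02 full rv [-0.    0.    0.02]
```

>>> move_arm --pt "0.0006 -0.0008 0.0014 0 0 0 1" --pt "0.0006 -0.0008 0.0014 0 0 0 -1" --pt "0.0006 -0.0008 0.0014 0 0 0 -1" --pt "0.0006 -0.0008 0.0014 0 0 0 -1" --pt "0.0006 -0.0008 0.0014 0 0 0 -1"

```text
t: 17.02
eef_pos: [0.4711, -0.1116, 0.0193]
tool_rot: [-3.141, 0.001, -3.015]
wrist_force: [-2.4, 0.9, 9.4]
gripper_width: 0.0535
```

>>> move_arm --pt "0 0 0 0 0 0 -1" --pt "0 0 -0.04 0 0 0 -1" --pt "0 0 -0.1 0 0 0 -1" --pt "0 0 -0.14 0 0 0 -1" --pt "0 0 -0.14 0 0 -10 -1"

```text
t: 17.65
eef_pos: [0.4724, -0.1121, 0.1618]
tool_rot: [-3.138, 0.004, -2.837]
wrist_force: [0.1, -0.8, -1.6]
gripper_width: 0.0537
```

```bash
python3 go.py .5919 .3036 .15 0.078 1; python3 -c "
from h import *
save('side','s10')"
```

```text
t 17.65 pos [ 0.4724 -0.1121  0.1618] rot [-3.1378  0.0044 -2.8373] q [-0.41  0.19 -0.29  1.09  0.   -0.71] F [ 0.1 -0.8 -1.6] w 0.0537
shift mm [-238.5  360.9   11.5] turn rz -167.04 full rv [  -0.4    -0.27 -167.04]
```

View pics/s10.png

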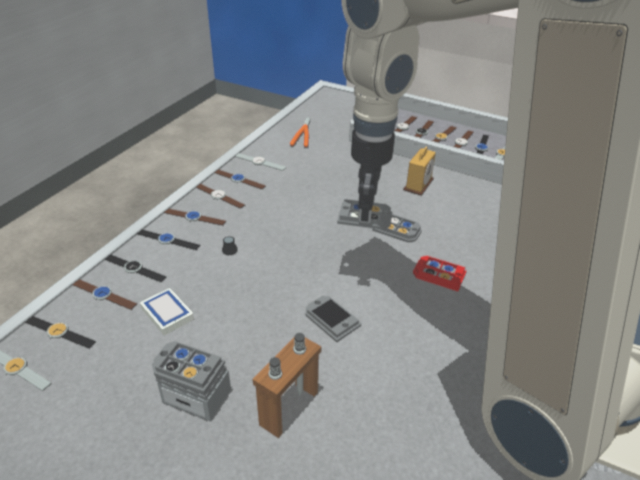

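>>> move_arm --pt "-0.016 0.024 0 0 0 -10 -1" --pt "-0.032 0.048 0 0 0 -20 -1" --pt "-0.048 0.072 0 0 0 -30 -1" --pt "-0.064 0.096 0 0 0 -40 -1" --pt "-0.08 0.12 0 0 0 -50 -1"

```text
t: 18.32
eef_pos: [0.5117, 0.0277, 0.158]
tool_rot: [3.14, -0.0, -1.965]
wrist_force: [0.9, -1.1, -2.5]
gripper_width: 0.054
```

```bash
python3 go.py .5919 .3036 .15 0.078 1
```

```text
t 18.32 pos [0.5117 0.0277 0.158 ] rot [ 3.1404e+00 -4.0000e-04 -1.9650e+00] q [-0.11  0.24 -0.23  1.11 -0.   -1.29] F [ 0.9 -1.1 -2.5] w 0.054
shift mm [-285.6   31.9    7.9] turn rz -117.06 full rv [ 7.0000e-02  6.0000e-02 -1.1706e+02]
```

>>> move_arm --pt "-0.025 0.003 0 0 0 -10 -1" --pt "-0.05 0.006 0 0 0 -20 -1" --pt "-0.075 0.009 0 0 0 -30 -1" --pt "-0.1 0.012 0 0 0 -40 -1" --pt "-0.125 0.015 0 0 0 -50 -1"

```text
t: 18.95
eef_pos: [0.5461, 0.1486, 0.1579]
tool_rot: [3.14, 0.001, -1.092]
wrist_force: [0.3, -0.0, -2.2]
gripper_width: 0.0538
```

```bash
python3 go.py .5919 .3036 .15 0.078 1
```

```text
t 18.95 pos [0.5461 0.1486 0.1579] rot [ 3.1402e+00  5.0000e-04 -1.0922e+00] q [ 0.12  0.32 -0.1   1.14 -0.   -1.93] F [ 0.3 -0.  -2.2] w 0.0538
shift mm [-116.5 -112.     7.8] turn rz -67.05 full rv [ 5.000e-02  7.000e-02 -6.705e+01]
```

>>> move_arm --pt "-0.019 -0.019 0 0 0 -10 -1" --pt "-0.038 -0.038 0 0 0 -20 -1" --pt "-0.058 -0.057 0 0 0 -30 -1" --pt "-0.078 -0.075 0 0 0 -40 -1" --pt "-0.097 -0.094 0.004 0 0 -50 -1"

```text
t: 19.58
eef_pos: [0.5854, 0.2779, 0.154]
tool_rot: [3.141, 0.001, -0.22]
wrist_force: [0.4, 0.4, -1.3]
gripper_width: 0.0532
```

```bash
python3 go.py .5919 .3036 .13 0.078 1
```

```text
t 19.57 pos [0.5854 0.2779 0.154 ] rot [ 3.141e+00  9.000e-04 -2.195e-01] q [ 0.31  0.46  0.1   1.21 -0.   -2.61] F [ 0.4  0.4 -1.3] w 0.0532
shift mm [  0.7 -26.5  24. ] turn rz -17.05 full rv [  0.02   0.05 -17.05]
```

>>> move_arm --pt "0.0007 -0.013 0.01 0 0 -9 -1" --pt "0.0007 -0.0255 0.02 0 0 -17.05 -1" --pt "0.0007 -0.0255 0.03 0 0 -17.05 -1" --pt "0.0007 -0.0255 0.036 0 0 -17.05 -1" --pt "0.0007 -0.0255 0.036 0 0 -17.05 -1"

```text
t: 20.2
eef_pos: [0.5915, 0.3012, 0.1181]
tool_rot: [3.141, 0.001, 0.072]
wrist_force: [-0.0, 0.2, -1.5]
gripper_width: 0.0541
```

```bash
python3 go.py .5919 .3036 .1073 .078; python3 -c "
from ov import *
o=r.observe()
save('side','s11')
ov('s11','o11',(140,315,110,75),7,[('tray',(o['eef_pos'][0]-.0017,o['eef_pos'][1],.078),o['eef_pos'][2]-.0193,(0,255,0))])"
```

```text
t 20.2 pos [0.5915 0.3012 0.1181] rot [3.1412e+00 1.1000e-03 7.2300e-02] q [ 0.34  0.51  0.09  1.15 -0.   -2.87] F [-0.   0.2 -1.5] w 0.0541
shift mm [ 0.6 -2.4 10.8] turn rz -0.33 full rv [ 0.02  0.07 -0.33]
```

View pics/o11.png

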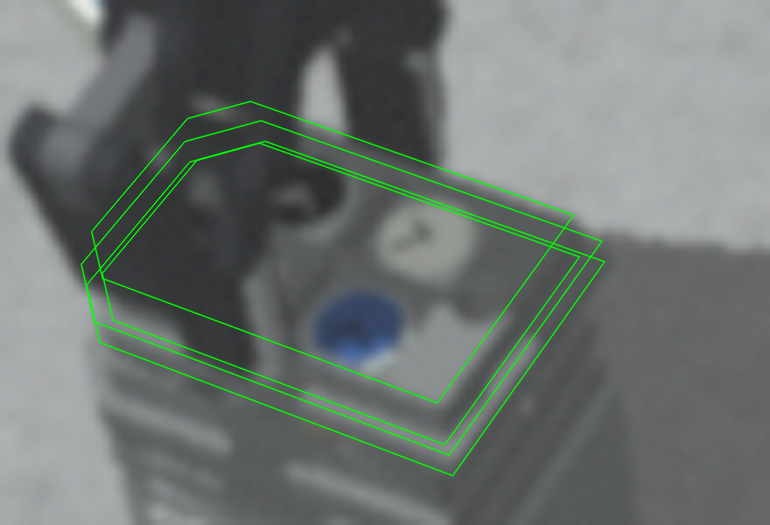

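>>> move_arm --pt "0.001 -0.0014 0.002 0 0 -0.2 -1" --pt "0.001 -0.0014 0.004 0 0 -0.2 -1" --pt "0.001 -0.0014 0.006 0 0 -0.2 -1" --pt "0.001 -0.0014 0.008 0 0 -0.2 -1" --pt "0.001 -0.0014 0.008 0 0 -0.2 -1"

```text
t: 20.88
eef_pos: [0.5927, 0.3033, 0.1108]
tool_rot: [-3.142, -0.0, 0.078]
wrist_force: [-1.2, 0.1, 1.0]
gripper_width: 0.054
```

>>> move_arm --pt "0 0 0.001 0 0 0 -1" --pt "0 0 0.002 0 0 0 -1" --pt "0 0 0.002 0 0 0 -1"

```text
t: 21.25
eef_pos: [0.5927, 0.3034, 0.1094]
tool_rot: [-3.141, -0.001, 0.079]
wrist_force: [-3.9, -1.1, 6.2]
gripper_width: 0.0535
```

>>> move_arm --pt "-0.0004 0 -0.001 0 0 0 -1" --pt "-0.0008 0 -0.001 0 0 0 -1" --pt "-0.0008 0 0.0 0 0 0 -1" --pt "-0.0008 0 0.0015 0 0 0 -1" --pt "-0.0008 0 0.0015 0 0 0 -1"

```text
t: 21.88
eef_pos: [0.5924, 0.3033, 0.1092]
tool_rot: [-3.141, -0.003, 0.079]
wrist_force: [-3.9, -2.0, 16.5]
gripper_width: 0.0535
```

```bash
python3 -c "
from ov import *
o=r.observe(); print(o['wrist_torque'].round(2),o['wrist_force'].round(1))
save('side','s12')
ov('s12','o12',(140,315,110,75),7,[]);
ov('s12','o12w',(140,315,110,75),7,[('tray',(o['eef_pos'][0]-.0025,o['eef_pos'][1],.078),.0885,(0,255,0))])"
```

```text
[-0.27  0.32 -0.02] [-3.9 -2.  16.5]
```

View pics/o12.png

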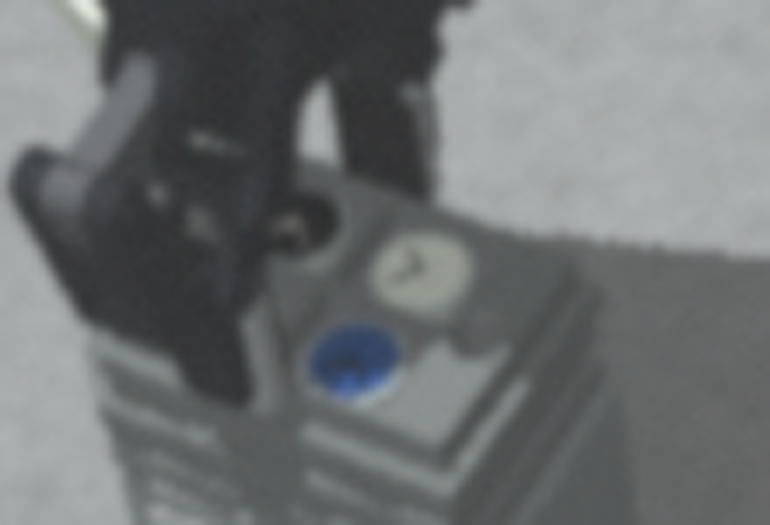

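View pics/o12w.png

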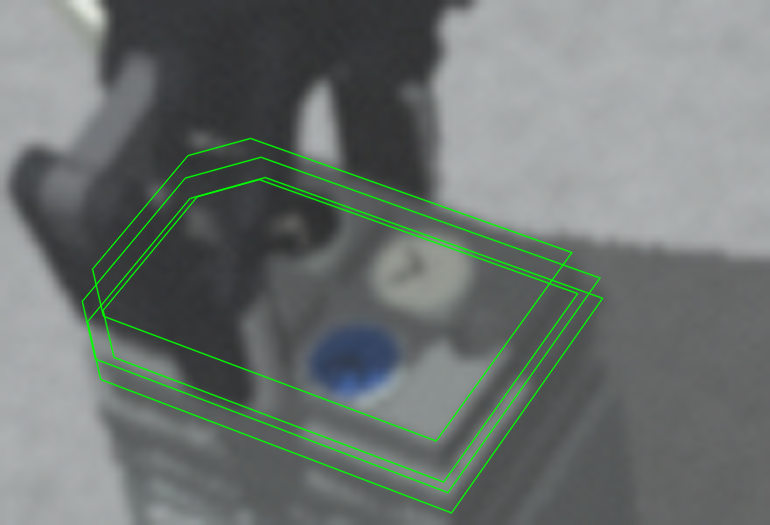

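>>> move_arm --pt "0 0 -0.0015 0 0 0 -1" --pt "0.0008 -0.0003 -0.0015 0 0 0 -1" --pt "0.0014 -0.0006 -0.0015 0 0 0 -1" --pt "0.0014 -0.0006 0 0 0 0 -1" --pt "0.0014 -0.0006 0 0 0 0 -1"

```text
t: 22.55
eef_pos: [0.5932, 0.3039, 0.1074]
tool_rot: [3.142, -0.0, 0.079]
wrist_force: [-1.8, -0.7, 7.2]
gripper_width: 0.0536
```

>>> move_arm --pt "0 0 0.0003 0 0 0 1" --pt "0 0 0.0 0 0 0 1" --pt "0 0 0 0 0 0 1" --pt "0 0 -0.02 0 0 0 1" --pt "0 0 -0.06 0 0 0 1"

```text
t: 23.18
eef_pos: [0.5924, 0.3036, 0.1659]
tool_rot: [3.141, 0.004, 0.078]
wrist_force: [0.6, 0.5, 0.8]
gripper_width: 0.0853
```

```bash
python3 go.py .4548 -.2862 .17 3.131 -1; python3 -c "
from ov import *
save('side','s13')
ov('s13','o13',(140,315,110,75),7,[('tray',(.590,.3035,.078),.088,(0,255,0))])"
```

```text
t 23.18 pos [0.5924 0.3036 0.1659] rot [3.1405 0.0039 0.0785] q [ 0.35  0.49  0.18  1.27  0.   -2.87] F [0.6 0.5 0.8] w 0.0853
shift mm [-183.5  577.2   -2.8] turn rz 185.1 full rv [-3.300e-01  1.100e-01 -1.749e+02]
```

View pics/o13.png

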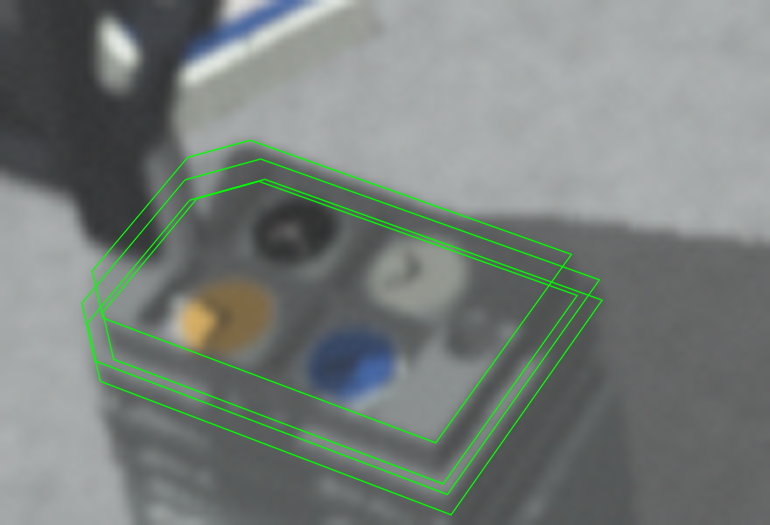

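View pics/s13.png

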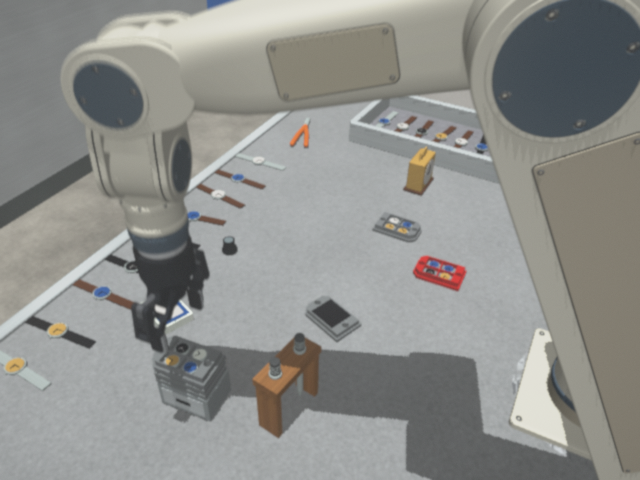

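>>> move_arm --pt "-0.01 0.032 0 0 0 10.5 1" --pt "-0.02 0.064 0 0 0 21 1" --pt "-0.03 0.096 0 0 0 31.5 1" --pt "-0.04 0.128 0 0 0 42 1" --pt "-0.05 0.16 0 0 0 52 1"

```text
t: 23.85
eef_pos: [0.5556, 0.1395, 0.1671]
tool_rot: [-3.142, -0.0, -0.835]
wrist_force: [0.3, 0.0, 0.1]
gripper_width: 0.0851
```

```bash
python3 go.py .4548 -.2862 .15 3.131 -1
```

```text
t 23.85 pos [0.5556 0.1395 0.1671] rot [-3.1415e+00 -1.0000e-04 -8.3480e-01] q [ 0.1   0.33 -0.07  1.17 -0.   -2.21] F [0.3 0.  0.1] w 0.0851
shift mm [247.8 360.5  17.1] turn rz 132.78 full rv [-1.0000e-02  0.0000e+00  1.3278e+02]
```

>>> move_arm --pt "0.02 0.029 0 0 0 10.5 1" --pt "0.04 0.058 0 0 0 21 1" --pt "0.06 0.087 0 0 0 31.5 1" --pt "0.08 0.116 0.005 0 0 42 1" --pt "0.1 0.145 0.01 0 0 52 1"

```text
t: 24.48
eef_pos: [0.5163, -0.0323, 0.1571]
tool_rot: [-3.141, -0.0, -1.742]
wrist_force: [-0.1, -0.7, -0.7]
gripper_width: 0.0852
```

```bash
python3 go.py .4548 -.2862 .15 3.131 -1
```

```text
t 24.48 pos [ 0.5163 -0.0323  0.1571] rot [-3.1411 -0.     -1.7424] q [-0.22  0.24 -0.22  1.11 -0.   -1.62] F [-0.1 -0.7 -0.7] w 0.0852
shift mm [260.7  17.3   7.1] turn rz 80.77 full rv [-2.000e-02  2.000e-02  8.077e+01]
```

>>> move_arm --pt "0.032 0.002 0 0 0 10.5 1" --pt "0.064 0.004 0 0 0 21 1" --pt "0.096 0.006 0.01 0 0 31.5 1" --pt "0.128 0.009 0.02 0 0 42 1" --pt "0.16 0.011 0.03 0 0 52 1"

```text
t: 25.1
eef_pos: [0.479, -0.1882, 0.1269]
tool_rot: [-3.141, 0.0, -2.65]
wrist_force: [1.5, 0.3, -0.1]
gripper_width: 0.0855
```

```bash
python3 go.py .4548 -.2862 .07 3.131 -1
```

```text
t 25.1 pos [ 0.479  -0.1882  0.1269] rot [-3.1413e+00  2.0000e-04 -2.6501e+00] q [-0.54  0.26 -0.28  1.03  0.   -1.03] F [ 1.5  0.3 -0.1] w 0.0855
shift mm [ 67.7 -75.   56.9] turn rz 28.77 full rv [-1.000e-02  2.000e-02  2.877e+01]
```

>>> move_arm --pt "0.025 -0.028 0 0 0 10 1" --pt "0.05 -0.055 0.01 0 0 20 1" --pt "0.0677 -0.075 0.03 0 0 28.77 1" --pt "0.0677 -0.075 0.057 0 0 28.77 1" --pt "0.0677 -0.075 0.085 0 0 28.77 1"

```text
t: 25.72
eef_pos: [0.4555, -0.286, 0.0414]
tool_rot: [-3.141, 0.0, 3.136]
wrist_force: [0.6, 0.4, -0.4]
gripper_width: 0.0856
```

```bash
python3 go.py .4548 -.2862 .019 3.131;  python3 -c "
from ov import *
save('side','s14')
ov('s14','o14',(360,200,80,60),9,[('tray',(.4546,-.286,3.132),.0,(0,255,0))])"
```

```text
t 25.73 pos [ 0.4555 -0.286   0.0414] rot [-3.1412e+00  5.0000e-04  3.1358e+00] q [-0.72  0.38 -0.36  0.84  0.   -0.71] F [ 0.6  0.4 -0.4] w 0.0856
shift mm [ 0.7 -0.2 22.4] turn rz 0.28 full rv [-0.02  0.03  0.28]
```

View pics/o14.png

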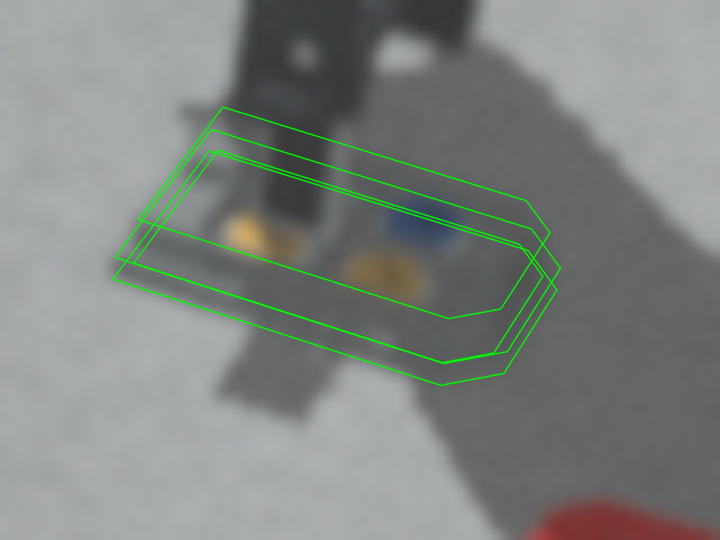

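>>> move_arm --pt "0.0004 0 0.01 0 0 0.28 1" --pt "0.0004 0 0.02 0 0 0.28 1" --pt "0.0004 0 0.0222 0 0 0.28 1" --pt "0.0004 0 0.0222 0 0 0.28 1"

```text
t: 26.28
eef_pos: [0.4555, -0.2854, 0.0203]
tool_rot: [-3.141, 0.0, 3.132]
wrist_force: [-0.6, 0.4, 0.2]
gripper_width: 0.0853
```

```bash
python3 go.py .4548 -.2862 .0188 3.131
```

```text
t 26.27 pos [ 0.4555 -0.2854  0.0203] rot [-3.1413e+00  4.0000e-04  3.1321e+00] q [-0.72  0.4  -0.38  0.79  0.   -0.71] F [-0.6  0.4  0.2] w 0.0853
shift mm [ 0.7 -0.8  1.5] turn rz 0.07 full rv [-0.02  0.02  0.07]
```

>>> move_arm --pt "0.0006 -0.0008 0.001 0 0 0 1" --pt "0.0006 -0.0008 0.001 0 0 0 -1" --pt "0.0006 -0.0008 0.001 0 0 0 -1" --pt "0.0006 -0.0008 0.001 0 0 0 -1" --pt "0.0006 -0.0008 0.001 0 0 0 -1"

```text
t: 26.9
eef_pos: [0.4548, -0.2863, 0.0196]
tool_rot: [-3.141, 0.001, 3.132]
wrist_force: [-2.0, 1.5, 6.9]
gripper_width: 0.0539
```

>>> move_arm --pt "0 0 0 0 0 0 -1" --pt "0 0 -0.04 0 0 0 -1" --pt "0 0 -0.1 0 0 0 -1" --pt "0 0 -0.15 0 0 0 -1" --pt "0 0 -0.15 0 0 -10 -1"

```text
t: 27.52
eef_pos: [0.456, -0.2873, 0.1731]
tool_rot: [-3.136, 0.004, -2.973]
wrist_force: [0.3, 1.2, -2.3]
gripper_width: 0.0539
```

```bash
python3 go.py .593 .3038 .17 0.078 1
```

```text
t 27.52 pos [ 0.456  -0.2873  0.1731] rot [-3.1361  0.0045 -2.9734] q [-0.72  0.26 -0.15  1.15 -0.   -0.89] F [ 0.3  1.2 -2.3] w 0.0539
shift mm [-234.   559.8    1.1] turn rz -174.83 full rv [  -0.41   -0.46 -174.83]
```

>>> move_arm --pt "-0.014 0.034 0 0 0 -10.5 -1" --pt "-0.028 0.068 0 0 0 -21 -1" --pt "-0.042 0.102 0 0 0 -31.5 -1" --pt "-0.057 0.136 0 0 0 -42 -1" --pt "-0.071 0.17 0 0 0 -52 -1"

```text
t: 28.15
eef_pos: [0.4968, -0.1056, 0.1689]
tool_rot: [3.141, 0.0, -2.063]
wrist_force: [0.5, -0.5, -2.3]
gripper_width: 0.0539
```

```bash
python3 go.py .593 .3038 .17 0.078 1
```

```text
t 28.15 pos [ 0.4968 -0.1056  0.1689] rot [ 3.1414  0.     -2.0633] q [-0.37  0.22 -0.22  1.13  0.   -1.45] F [ 0.5 -0.5 -2.3] w 0.0539
shift mm [-406.2  108.8   -1.1] turn rz -122.69 full rv [ 0.0000e+00  1.0000e-02 -1.2269e+02]
```

>>> move_arm --pt "-0.035 0.009 0 0 0 -10.5 -1" --pt "-0.07 0.018 0 0 0 -21 -1" --pt "-0.105 0.027 0 0 0 -31.5 -1" --pt "-0.14 0.037 0 0 0 -42 -1" --pt "-0.175 0.047 0 0 0 -52 -1"

```text
t: 28.78
eef_pos: [0.5391, 0.0706, 0.1688]
tool_rot: [3.141, 0.0, -1.156]
wrist_force: [-0.1, -0.6, -0.8]
gripper_width: 0.0534
```

```bash
python3 go.py .593 .3038 .165 0.078 1
```

```text
t 28.77 pos [0.5391 0.0706 0.1688] rot [ 3.1413e+00  1.0000e-04 -1.1556e+00] q [-0.02  0.28 -0.14  1.15 -0.   -2.01] F [-0.1 -0.6 -0.8] w 0.0534
shift mm [-191.7 -143.4    3.8] turn rz -70.68 full rv [ 1.000e-02  2.000e-02 -7.068e+01]
```

>>> move_arm --pt "-0.028 -0.021 0 0 0 -10.5 -1" --pt "-0.056 -0.042 0 0 0 -21 -1" --pt "-0.084 -0.063 0 0 0 -31.5 -1" --pt "-0.112 -0.084 0 0 0 -42 -1" --pt "-0.14 -0.105 0 0 0 -52 -1"

```text
t: 29.4
eef_pos: [0.5798, 0.2407, 0.1687]
tool_rot: [3.141, 0.0, -0.248]
wrist_force: [0.0, -0.0, -1.5]
gripper_width: 0.0535
```

```bash
python3 go.py .593 .3038 .134 0.078 1
```

```text
t 29.4 pos [0.5798 0.2407 0.1687] rot [ 3.1413e+00  4.0000e-04 -2.4810e-01] q [ 0.26  0.42  0.07  1.23 -0.   -2.63] F [ 0.  -0.  -1.5] w 0.0535
shift mm [ -2.7 -64.4  34.7] turn rz -18.68 full rv [ 1.000e-02  3.000e-02 -1.868e+01]
```

>>> move_arm --pt "-0.001 -0.035 0 0 0 -10 -1" --pt "-0.0027 -0.0622 0.01 0 0 -18.5 -1" --pt "-0.0027 -0.0622 0.03 0 0 -18.5 -1" --pt "-0.0027 -0.0622 0.035 0 0 -18.5 -1" --pt "-0.0027 -0.0622 0.035 0 0 -18.5 -1"

```text
t: 30.02
eef_pos: [0.5926, 0.3001, 0.1339]
tool_rot: [3.141, 0.001, 0.068]
wrist_force: [-1.0, -0.3, -1.2]
gripper_width: 0.0538
```

```bash
python3 go.py .593 .3038 .1216 .078; python3 -c "
from ov import *
o=r.observe()
save('side','s15')
ov('s15','o15',(140,305,110,75),7,[('tray',(o['eef_pos'][0]-.0017,o['eef_pos'][1],.078),o['eef_pos'][2]-.0196,(0,255,0))])"
```

```text
t 30.02 pos [0.5926 0.3001 0.1339] rot [3.1413e+00 7.0000e-04 6.8400e-02] q [ 0.34  0.5   0.11  1.19 -0.   -2.87] F [-1.  -0.3 -1.2] w 0.0538
shift mm [ 0.6 -3.6 12.3] turn rz -0.55 full rv [ 0.01  0.04 -0.55]
```

View pics/o15.png

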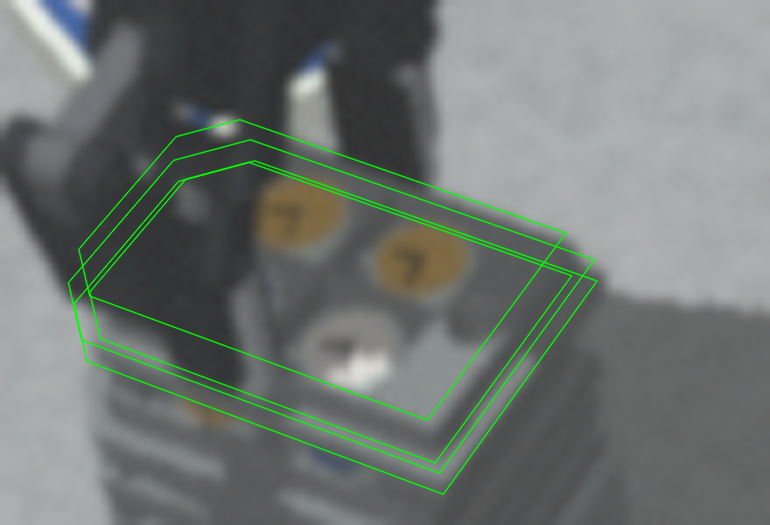

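>>> move_arm --pt "0.0006 -0.0022 0.002 0 0 -0.4 -1" --pt "0.0006 -0.0022 0.005 0 0 -0.4 -1" --pt "0.0006 -0.0022 0.0085 0 0 -0.4 -1" --pt "0.0006 -0.0022 0.0085 0 0 -0.4 -1"

```text
t: 30.58
eef_pos: [0.5932, 0.3027, 0.1252]
tool_rot: [-3.142, 0.0, 0.076]
wrist_force: [-0.4, 0.3, -1.1]
gripper_width: 0.0539
```

>>> move_arm --pt "0 -0.0006 0.001 0 0 0 -1" --pt "0 -0.0006 0.002 0 0 0 -1" --pt "0 -0.0006 0.0035 0 0 0 -1" --pt "0 -0.0006 0.0035 0 0 0 -1"

```text
t: 31.08
eef_pos: [0.5932, 0.3032, 0.1219]
tool_rot: [3.142, 0.0, 0.076]
wrist_force: [1.0, -0.1, -1.1]
gripper_width: 0.0539
```

>>> move_arm --pt "0 0 0.0012 0 0 0 -1" --pt "0 0 0.0012 0 0 0 -1"

```text
t: 31.32
eef_pos: [0.5932, 0.3033, 0.1217]
tool_rot: [-3.141, -0.001, 0.076]
wrist_force: [-2.6, -1.1, 5.7]
gripper_width: 0.0535
```

>>> move_arm --pt "0 0 -0.0005 0 0 0 1" --pt "0 0 -0.0005 0 0 0 1" --pt "0 0 -0.0005 0 0 0 1" --pt "0 0 -0.02 0 0 0 1" --pt "0 0 -0.06 0 0 0 1"

```text
t: 31.95
eef_pos: [0.5924, 0.303, 0.1796]
tool_rot: [3.141, 0.004, 0.076]
wrist_force: [0.7, 0.0, -0.2]
gripper_width: 0.0853
```

```bash
python3 go.py .4682 .039 .15 -.377; python3 -c "
from ov import *
save('side','s16')
ov('s16','o16',(140,305,110,75),7,[('tray',(.590,.3035,.078),.102,(0,255,0))])"
```

```text
t 31.95 pos [0.5924 0.303  0.1796] rot [3.1406 0.0037 0.0759] q [ 0.35  0.48  0.2   1.3   0.   -2.87] F [ 0.7  0.  -0.2] w 0.0853
shift mm [-143.8  253.8   30.4] turn rz 25.95 full rv [ 0.1   0.2  25.95]
```

View pics/o16.png

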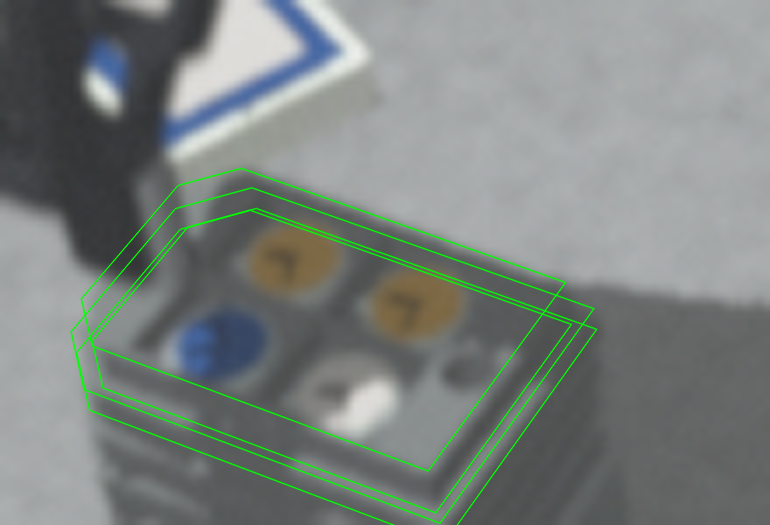

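View pics/s16.png

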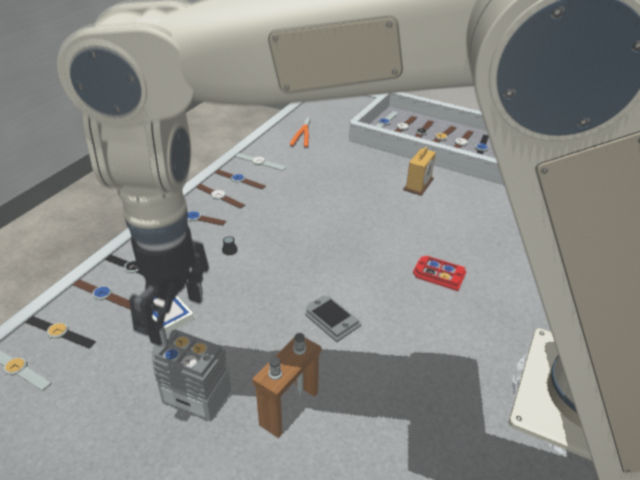

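>>> move_arm --pt "-0.029 0.051 0 0 0 5 1" --pt "-0.058 0.102 0 0 0 10 1" --pt "-0.087 0.153 0.005 0 0 16 1" --pt "-0.116 0.204 0.02 0 0 21 1" --pt "-0.1438 0.2535 0.05 0 0 25.95 1"

```text
t: 32.62
eef_pos: [0.4694, 0.0395, 0.132]
tool_rot: [-3.141, -0.003, -0.38]
wrist_force: [0.9, -0.7, -0.2]
gripper_width: 0.0855
```

```bash
python3 go.py .4682 .039 .05 -.377
```

```text
t 32.62 pos [0.4694 0.0395 0.132 ] rot [-3.1408e+00 -3.1000e-03 -3.7970e-01] q [-0.09  0.19 -0.37  1.01 -0.   -2.86] F [ 0.9 -0.7 -0.2] w 0.0855
shift mm [-1.2  1.  81.9] turn rz -0.15 full rv [-0.05 -0.18 -0.15]
```

>>> move_arm --pt "-0.0005 0.0005 0.03 0 0 0 1" --pt "-0.0005 0.0005 0.06 0 0 0 1" --pt "-0.0005 0.0005 0.092 0 0 0 1" --pt "-0.0005 0.0005 0.092 0 0 0 1"

```text
t: 33.12
eef_pos: [0.4677, 0.0407, 0.0381]
tool_rot: [3.141, 0.004, -0.377]
wrist_force: [-1.0, 0.2, 0.5]
gripper_width: 0.0856
```

```bash
python3 go.py .4682 .039 .0188 -.377;  python3 -c "
from ov import *
save('side','s17')
ov('s17','o17',(290,285,90,65),8,[('lid',(.467,.039,-.38),.0,(0,255,0))])"
```

```text
t 33.12 pos [0.4677 0.0407 0.0381] rot [ 3.1405  0.0036 -0.3772] q [-0.09  0.29 -0.51  0.78 -0.   -2.86] F [-1.   0.2  0.5] w 0.0856
shift mm [ 1.2  1.4 19.3] turn rz -0.01 full rv [ 0.06  0.21 -0.01]
```

View pics/o17.png

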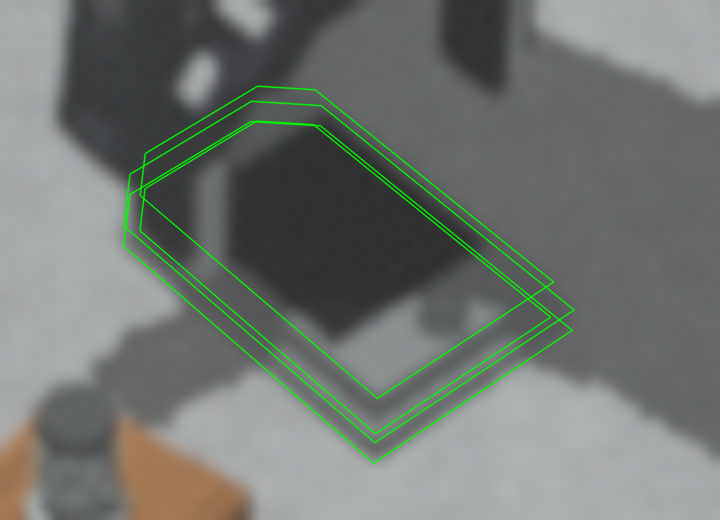

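>>> move_arm --pt "0.0006 0.001 0.01 0 0 0 1" --pt "0.0006 0.001 0.0185 0 0 0 1" --pt "0.0006 0.001 0.0185 0 0 0 1" --pt "0.0006 0.001 0.0185 0 0 0 1"

```text
t: 33.67
eef_pos: [0.4693, 0.0396, 0.0213]
tool_rot: [-3.142, -0.0, -0.377]
wrist_force: [-0.6, -0.4, -0.0]
gripper_width: 0.0855
```

```bash
python3 go.py .4682 .039 .0182 -.377
```

```text
t 33.67 pos [0.4693 0.0396 0.0213] rot [-3.1415e+00 -3.0000e-04 -3.7700e-01] q [-0.09  0.31 -0.54  0.73 -0.   -2.86] F [-0.6 -0.4 -0. ] w 0.0855
shift mm [-0.8  0.9  3.1] turn rz -0.0 full rv [-0.   -0.01 -0.  ]
```

>>> move_arm --pt "-0.0007 0.0007 0.003 0 0 0 1" --pt "-0.0007 0.0007 0.003 0 0 0 -1" --pt "-0.0007 0.0007 0.003 0 0 0 -1" --pt "-0.0007 0.0007 0.003 0 0 0 -1" --pt "-0.0007 0.0007 0.003 0 0 0 -1"

```text
t: 34.3
eef_pos: [0.4683, 0.0392, 0.0187]
tool_rot: [-3.142, -0.0, -0.377]
wrist_force: [-2.7, 0.8, 8.6]
gripper_width: 0.0534
```

>>> move_arm --pt "0 0 0 0 0 0 -1" --pt "0 0 -0.04 0 0 0 -1" --pt "0 0 -0.1 0 0 0 -1" --pt "0 0 -0.16 0 0 0 -1" --pt "0 0 -0.165 0 0 0 -1"

```text
t: 34.92
eef_pos: [0.4701, 0.039, 0.1871]
tool_rot: [-3.14, -0.007, -0.377]
wrist_force: [-0.5, -0.2, -1.8]
gripper_width: 0.0531
```

```bash
python3 go.py .593 .3036 .18 0.078;  python3 -c "
from h import *
save('side','s18')"
```

```text
t 34.92 pos [0.4701 0.039  0.1871] rot [-3.1396 -0.0071 -0.3769] q [-0.1   0.15 -0.27  1.15 -0.   -2.86] F [-0.5 -0.2 -1.8] w 0.0531
shift mm [  16.9 -291.2    7.8] turn rz -26.07 full rv [-2.000e-02 -4.200e-01 -2.606e+01]
```

View pics/s18.png

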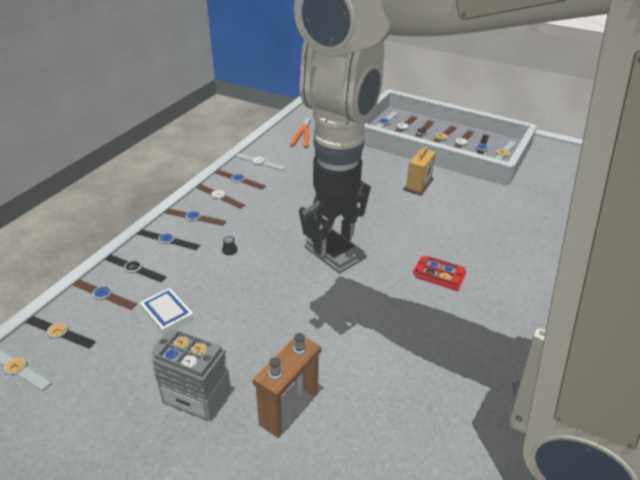

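>>> move_arm --pt "0.003 -0.058 0 0 0 -5 -1" --pt "0.006 -0.116 0 0 0 -10 -1" --pt "0.01 -0.174 0 0 0 -16 -1" --pt "0.013 -0.232 0 0 0 -21 -1" --pt "0.016 -0.2895 0 0 0 -26 -1"

```text
t: 35.6
eef_pos: [0.5898, 0.3041, 0.1807]
tool_rot: [3.141, 0.003, 0.08]
wrist_force: [1.2, -1.1, 0.1]
gripper_width: 0.0532
```

>>> move_arm --pt "0 0 0 0 0 0 -1" --pt "0 0 0.02 0 0 0 -1" --pt "0 0 0.036 0 0 0 -1" --pt "0 0 0.036 0 0 0 -1"

```text
t: 36.1
eef_pos: [0.5887, 0.3015, 0.1449]
tool_rot: [3.14, 0.004, 0.076]
wrist_force: [-0.5, -0.1, -1.8]
gripper_width: 0.0532
```

```bash
python3 go.py .5922 .3036 .1347 .078; python3 -c "
from ov import *
o=r.observe()
save('side','s19')
ov('s19','o19',(140,295,110,75),7,[('lid',(o['eef_pos'][0]-.0017,o['eef_pos'][1],.078),o['eef_pos'][2]-.0187,(0,255,0))])"
```

```text
t 36.1 pos [0.5887 0.3015 0.1449] rot [3.1405 0.0038 0.0759] q [ 0.35  0.49  0.13  1.21 -0.   -2.87] F [-0.5 -0.1 -1.8] w 0.0532
shift mm [ 3.7 -1.8 10.2] turn rz -0.12 full rv [ 0.06  0.22 -0.12]
```

View pics/o19.png

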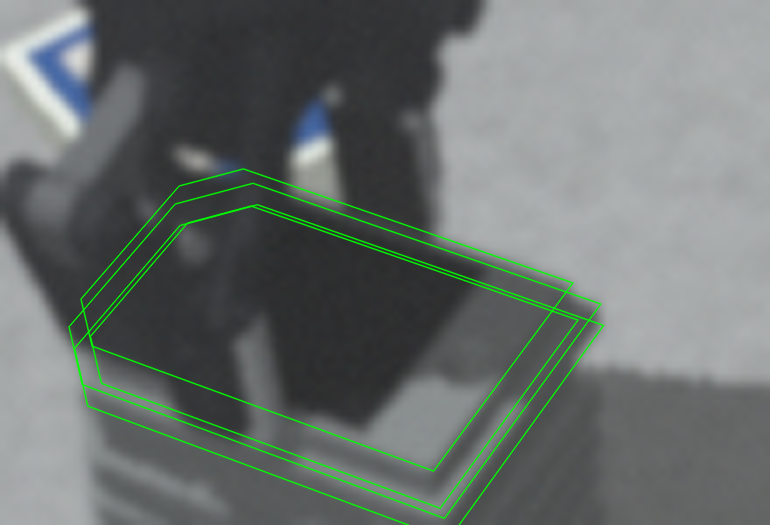

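>>> move_arm --pt "0.0033 -0.0012 0.001 0 0 0 -1" --pt "0.0033 -0.0012 0.002 0 0 0 -1" --pt "0.0033 -0.0012 0.003 0 0 0 -1"

```text
t: 36.52
eef_pos: [0.5931, 0.3039, 0.1444]
tool_rot: [-3.141, -0.001, 0.077]
wrist_force: [-0.7, -0.8, -0.7]
gripper_width: 0.0535
```

>>> move_arm --pt "-0.0006 0 0.002 0 0 0 -1" --pt "-0.0006 0 0.004 0 0 0 -1" --pt "-0.0006 0 0.006 0 0 0 -1" --pt "-0.0006 0 0.006 0 0 0 -1"

```text
t: 37.02
eef_pos: [0.5924, 0.3039, 0.1381]
tool_rot: [-3.142, -0.0, 0.077]
wrist_force: [0.6, -0.4, 1.0]
gripper_width: 0.0535
```

>>> move_arm --pt "0 0 0.001 0 0 0 -1" --pt "0 0 0.0018 0 0 0 -1" --pt "0 0 0.0018 0 0 0 -1"

```text
t: 37.4
eef_pos: [0.5927, 0.3039, 0.1367]
tool_rot: [-3.141, -0.001, 0.077]
wrist_force: [0.8, 0.2, 4.3]
gripper_width: 0.0534
```

```bash
python3 -c "
from ov import *
o=r.observe(); print(o['wrist_torque'].round(2),o['wrist_force'].round(1))
save('side','s20')
ov('s20','o20',(140,295,110,75),7,[('lid',(o['eef_pos'][0]-.0022,o['eef_pos'][1],.078),o['eef_pos'][2]-.0187,(0,255,0))])"
```

```text
[-0.09  0.01  0.  ] [0.8 0.2 4.3]
```

View pics/o20.png

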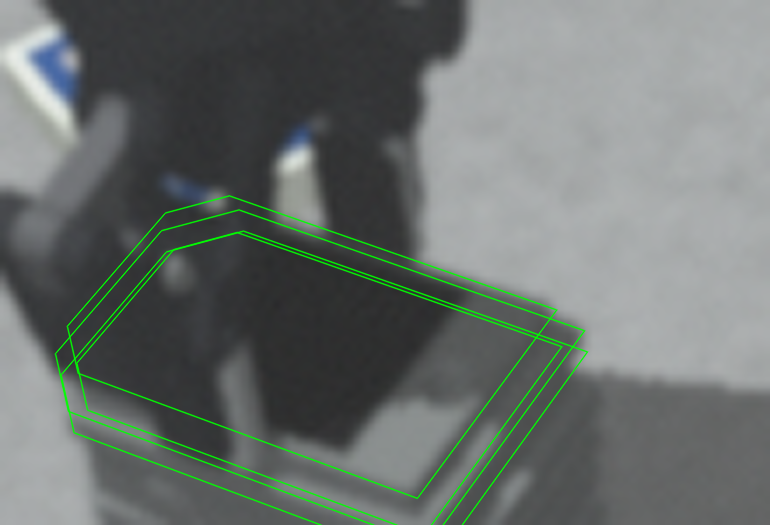

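>>> move_arm --pt "-0.0005 0 -0.0015 0 0 0 -1" --pt "-0.001 0 -0.0015 0 0 0 -1" --pt "-0.0012 0 -0.0005 0 0 0 -1" --pt "-0.0012 0 0.0005 0 0 0 -1" --pt "-0.0012 0 0.0005 0 0 0 -1"

```text
t: 38.08
eef_pos: [0.5909, 0.3037, 0.1353]
tool_rot: [3.141, 0.001, 0.077]
wrist_force: [-0.2, 0.6, -1.1]
gripper_width: 0.0534
```

Worked: z .1353 without load. Seat it.

>>> move_arm --pt "0 0 0.0008 0 0 0 -1" --pt "0 0 0.0015 0 0 0 -1" --pt "0 0 0.0015 0 0 0 -1"

```text
t: 38.45
eef_pos: [0.5911, 0.3037, 0.1348]
tool_rot: [-3.141, -0.0, 0.077]
wrist_force: [-2.8, -0.2, 4.3]
gripper_width: 0.0533
```

>>> move_arm --pt "0 0 -0.0005 0 0 0 1" --pt "0 0 -0.0005 0 0 0 1" --pt "0 0 -0.0005 0 0 0 1" --pt "0 0 -0.02 0 0 0 1" --pt "0 0 -0.07 0 0 0 1"

```text
t: 39.08
eef_pos: [0.5902, 0.3034, 0.2025]
tool_rot: [3.14, 0.005, 0.077]
wrist_force: [1.8, 0.8, 0.1]
gripper_width: 0.0855
```

```bash
python3 go.py .441 .25 .21 -1.728; python3 -c "
from ov import *
save('side','s21')
for n in ('pin1','pin_rack'):
  print(n,[(np.round(d['xyz'],4).tolist(),round(d['confidence'],2)) for d in r.pinpoint('side',n)])
ov('s21','o21',(140,295,110,75),7,[('lid',(.590,.3035,.078),.116,(0,255,0))])
ov('s21','o22',(240,320,90,70),8,[])"
```

```text
t 39.08 pos [0.5902 0.3034 0.2025] rot [3.1402 0.0049 0.0767] q [ 0.35  0.47  0.25  1.35 -0.   -2.87] F [1.8 0.8 0.1] w 0.0855
shift mm [-152.9   41.8   -6.7] turn rz 103.4 full rv [  0.31   0.13 103.4 ]
pin1 [([0.4345, 0.2213, 0.1169], 0.9), ([0.4461, 0.2796, 0.1208], 0.49)]
pin_rack [([0.4451, 0.253, 0.0004], 0.87)]
```

View pics/o21.png

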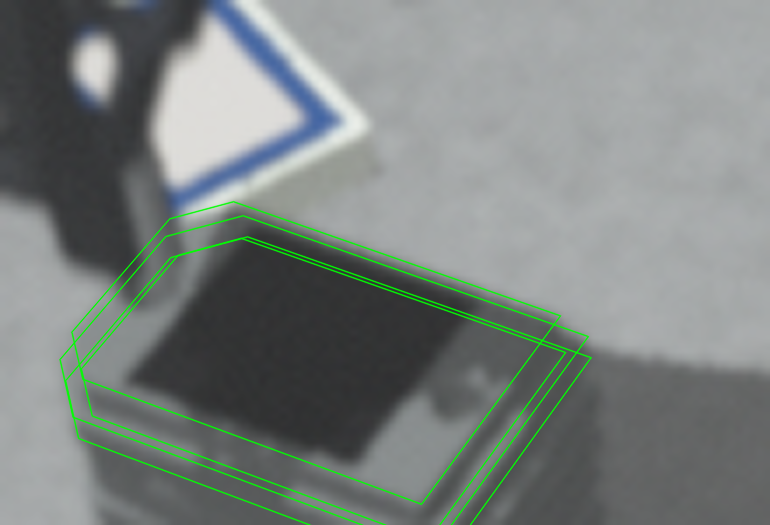

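View pics/o22.png

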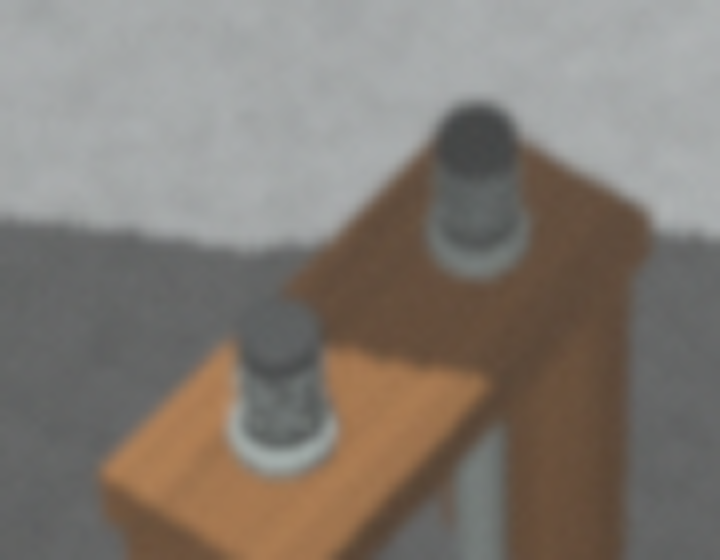

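```bash
python3 -c "
from ov import *
for u in ((299.06,337.4),(274.56,361.7)): print(unproj('side',u,.149).round(4))
# collar bottoms: ellipse of collar center approx at z=.1205
for u in (((476.5+1)/8-.5+240,(236)/8-.5+320),((282.5)/8-.5+240,(427)/8-.5+320)): print(unproj('side',u,.123).round(4))
t=cv2.imread('pics/top0.png')
cv2.imwrite('pics/rk.png',cv2.resize(t[250:295,170:240],None,fx=10,fy=10,interpolation=cv2.INTER_CUBIC))"
```

```text
[0.4332 0.2242 0.149 ]
[0.442  0.2809 0.149 ]
[0.433  0.2245 0.123 ]
[0.4427 0.2807 0.123 ]
```

View pics/rk.png

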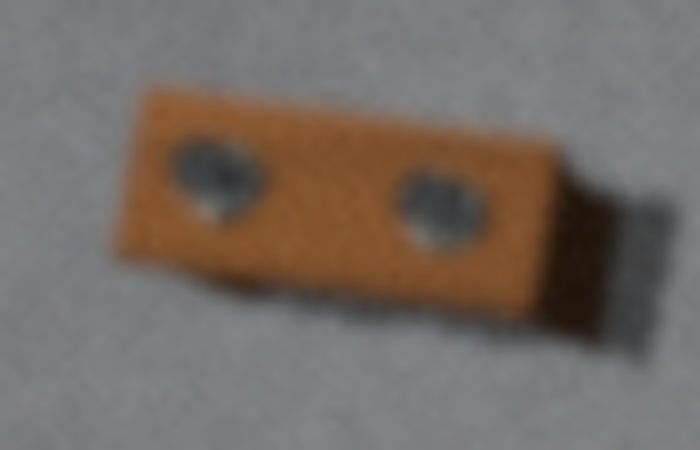

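```bash
python3 -c "
from ov import *
f=lambda x,y:((x+.5)/10-.5+170,(y+.5)/10-.5+250)
print('rack c',unproj('top',f(339.5,200.7),.118).round(4))
for p in ((213,172),(440,203)): print('top of grip',unproj('top',f(*p),.149).round(4))
for p in ((217,182),(441,212)): print('collar',unproj('top',f(*p),.123).round(4))
a=unproj('top',f(134,174),.118);b=unproj('top',f(545,227),.118);print('yaw',np.arctan2(-(a-b)[0],(a-b)[1]),np.hypot(*(a-b)[:2]))
"
```

```text
rack c [0.441  0.2494 0.118 ]
top of grip [0.4445 0.2751 0.149 ]
top of grip [0.4362 0.2171 0.149 ]
collar [0.4455 0.2803 0.123 ]
collar [0.4372 0.2219 0.123 ]
yaw -0.13604412448951556 0.10835966198635547
```

>>> move_arm --pt "-0.025 0.002 -0.007 0 0 10.5 1" --pt "-0.05 0.004 -0.007 0 0 21 1" --pt "-0.075 0.006 -0.007 0 0 31.5 1" --pt "-0.1 0.008 -0.007 0 0 42 1" --pt "-0.125 0.0095 -0.007 0 0 52 1"

```text
t: 39.85
eef_pos: [0.4661, 0.2844, 0.2103]
tool_rot: [3.14, 0.0, -0.837]
wrist_force: [0.1, -0.3, 0.5]
gripper_width: 0.0852
```

```bash
python3 go.py .4437 .2807 .2 -1.707
```

```text
t 39.85 pos [0.4661 0.2844 0.2103] rot [ 3.1404e+00  4.0000e-04 -8.3680e-01] q [ 0.39  0.26 -0.05  1.26 -0.   -1.91] F [ 0.1 -0.3  0.5] w 0.0852
shift mm [-12.3  19.1  10.3] turn rz 49.86 full rv [ 7.000e-02 -1.000e-02  4.986e+01]
```

>>> move_arm --pt "-0.003 0.005 0 0 0 10.3 1" --pt "-0.006 0.01 0 0 0 20.6 1" --pt "-0.009 0.015 0.004 0 0 30.9 1" --pt "-0.0123 0.0191 0.008 0 0 41.2 1" --pt "-0.0123 0.0191 0.01 0 0 49.86 1"

```text
t: 40.48
eef_pos: [0.4441, 0.2807, 0.2002]
tool_rot: [3.14, -0.001, -1.706]
wrist_force: [-1.0, -0.0, -0.2]
gripper_width: 0.0854
```

>>> move_arm --pt "0 0 0.01 0 0 0 0.2" --pt "0 0 0.02 0 0 0 0.2" --pt "0 0 0.03 0 0 0 0.2"

```text
t: 40.85
eef_pos: [0.4447, 0.2808, 0.1701]
tool_rot: [3.141, -0.0, -1.699]
wrist_force: [-0.4, 0.5, 0.4]
gripper_width: 0.051
```

```bash
python3 go.py .4437 .2807 .1365 -1.707; python3 -c "
from ov import *
save('side','s22')
ov('s22','o23',(230,290,90,70),8,[])"
```

```text
t 40.85 pos [0.4447 0.2808 0.1701] rot [ 3.1409e+00 -4.0000e-04 -1.6992e+00] q [ 0.4   0.25 -0.18  1.14 -0.   -1.04] F [-0.4  0.5  0.4] w 0.051
shift mm [ 0.2  0.9 33.6] turn rz 0.45 full rv [ 0.04 -0.02  0.45]
```

View pics/o23.png

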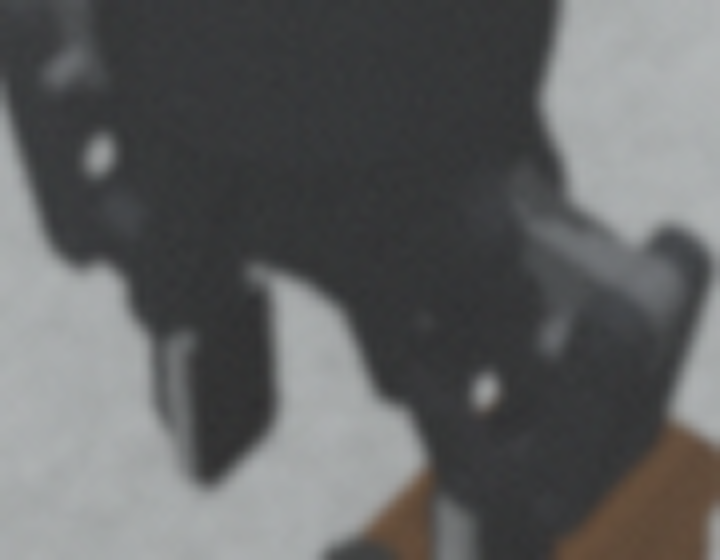

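>>> move_arm --pt "0.0002 0.0006 0.012 0 0 0.4 0.2" --pt "0.0002 0.0006 0.024 0 0 0.4 0.2" --pt "0.0002 0.0006 0.0336 0 0 0.4 0.2" --pt "0.0002 0.0006 0.0336 0 0 0.4 0.2"

```text
t: 41.4
eef_pos: [0.4438, 0.2806, 0.1368]
tool_rot: [3.14, -0.001, -1.708]
wrist_force: [0.3, -0.3, -0.3]
gripper_width: 0.051
```

```bash
python3 go.py .4437 .2807 .1365 -1.707; python3 -c "
from ov import *
save('side','s23')
ov('s23','o24',(230,310,100,75),8,[])"
```

```text
t 41.4 pos [0.4438 0.2806 0.1368] rot [ 3.1403e+00 -8.0000e-04 -1.7079e+00] q [ 0.4   0.27 -0.24  1.06 -0.   -1.03] F [ 0.3 -0.3 -0.3] w 0.051
shift mm [-0.1  0.1  0.3] turn rz -0.05 full rv [ 0.07 -0.05 -0.05]
```

View pics/o24.png

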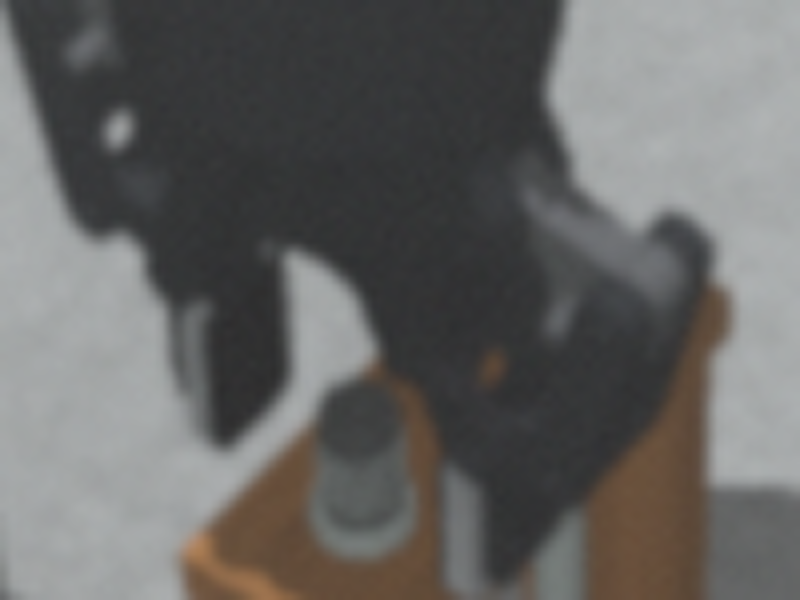

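```bash
python3 -c "
from h import *
yaw=-1.708; ex=np.array([np.cos(yaw),np.sin(yaw),0]); ey=np.array([np.sin(yaw),-np.cos(yaw),0])
T=np.array([.4438,.2806,0])
z8=lambda u:((u-[230,310]+.5)*8-.5).round(0)
for z in (.126,.130,.135,.140):
  print(z,[z8(proj('side',T+sx*.011*ex+sy*.0255*ey+[0,0,z])).tolist() for sx in(-1,1) for sy in(-1,1)])
for P in ((.4437,.2807),(.442,.2809)):
  print([z8(proj('side',[*P,z])).tolist() for z in (.123,.149)])
"
```

```text
0.126 [[210.0, 467.0], [430.0, 601.0], [286.0, 391.0], [505.0, 520.0]]
0.13 [[209.0, 453.0], [429.0, 587.0], [286.0, 377.0], [504.0, 506.0]]
0.135 [[207.0, 436.0], [429.0, 570.0], [284.0, 359.0], [504.0, 489.0]]
0.14 [[206.0, 418.0], [428.0, 552.0], [283.0, 341.0], [504.0, 471.0]]
[[357.0, 505.0], [353.0, 413.0]]
[[365.0, 509.0], [360.0, 417.0]]
```

>>> move_arm --pt "0 0 0 0 0 0 -1" --pt "0 0 0 0 0 0 -1" --pt "0 0 0 0 0 0 -1" --pt "0 0 0 0 0 0 -1" --pt "0 0 0 0 0 0 -1"

```text
t: 42.08
eef_pos: [0.4445, 0.2809, 0.1382]
tool_rot: [-3.141, 0.001, -1.708]
wrist_force: [0.3, 0.1, 6.4]
gripper_width: 0.0138
```

>>> move_arm --pt "0 0 -0.02 0 0 0 -1" --pt "0 0 -0.05 0 0 0 -1" --pt "0 0 -0.08 0 0 0 -1" --pt "0 0 -0.115 0 0 0 -1" --pt "0 0 -0.145 0 0 0 -1"

```text
t: 42.7
eef_pos: [0.444, 0.2807, 0.2836]
tool_rot: [3.141, -0.0, -1.708]
wrist_force: [-0.1, -0.0, -1.1]
gripper_width: 0.0138
```

```bash
python3 go.py .5535 .3007 .285 -1.707; python3 -c "
from ov import *
save('side','s24')
ov('s24','o25',(210,240,120,150),4,[])"
```

```text
t 42.7 pos [0.444  0.2807 0.2836] rot [ 3.1413e+00 -1.0000e-04 -1.7079e+00] q [ 0.4   0.21  0.06  1.42  0.   -1.03] F [-0.1 -0.  -1.1] w 0.0138
shift mm [ -34.7 -105.7   -1.4] turn rz -0.05 full rv [ 0.01 -0.   -0.05]
```

View pics/s24.png

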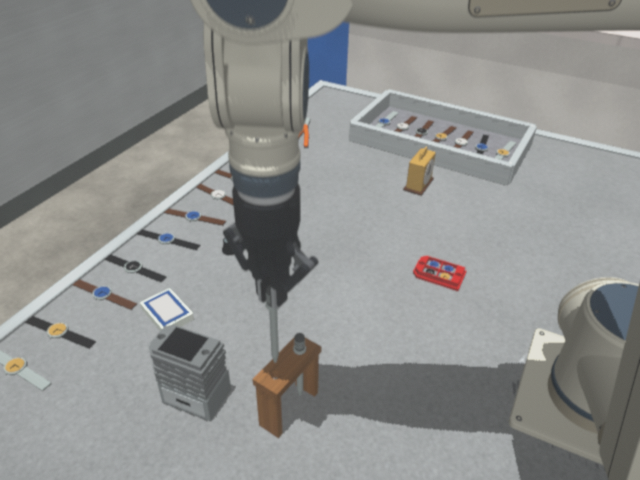

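```bash
python3 -c "
from ov import *
ov('s24','o26',(140,310,100,70),8,[])
print(unproj('side',(460.5/7-.5+140,390.5/7-.5+295),.132).round(4))
"
```

```text
[0.552  0.2992 0.132 ]
```

View pics/o26.png

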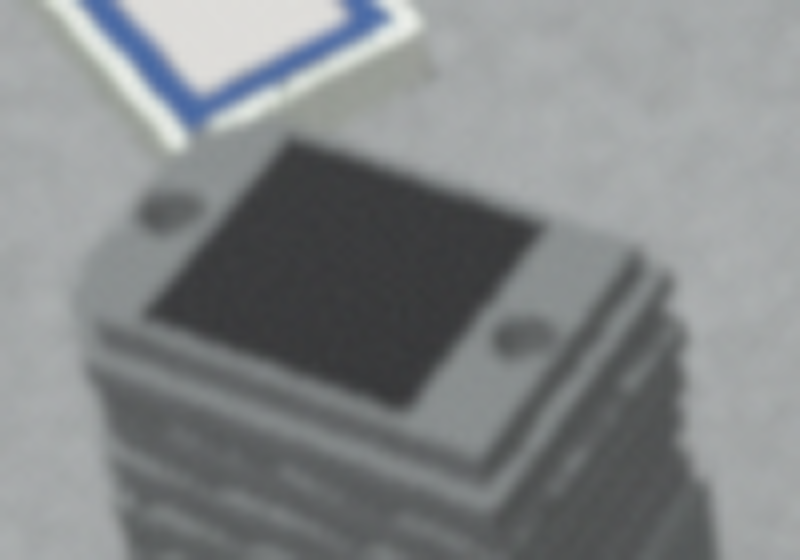

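```bash
python3 -c "
from ov import *
P=[unproj('side',((x+.5)/8-.5+140,(y+.5)/8-.5+310),.132) for x,y in((170,212),(526,337))]
P=np.array(P);print(P.round(4),P.mean(0).round(4),np.hypot(*(P[0]-P[1])[:2]).round(4),np.arctan2((P[0]-P[1])[1],(P[0]-P[1])[0]).round(3))
"
```

```text
[[0.6285 0.3081 0.132 ]
 [0.5503 0.3013 0.132 ]] [0.5894 0.3047 0.132 ] 0.0784 0.086
```

```bash
python3 go.py .5523 .3010 .285 -1.707
```

```text
t 42.75 pos [0.4448 0.2811 0.2873] rot [-3.1377e+00  2.4000e-03 -1.7079e+00] q [ 0.4   0.21  0.06  1.42  0.   -1.03] F [-0.7  0.1  1.6] w 0.0135
shift mm [ -34.4 -103.8    2.8] turn rz -0.05 full rv [-0.22  0.14 -0.05]
```

>>> move_arm --pt "-0.011 -0.034 0 0 0 0 -1" --pt "-0.022 -0.068 0 0 0 0 -1" --pt "-0.0345 -0.1035 0 0 0 0 -1" --pt "-0.0345 -0.1035 0 0 0 0 -1" --pt "-0.0345 -0.1035 0.002 0 0 0 -1"

```text
t: 43.38
eef_pos: [0.5511, 0.3007, 0.28]
tool_rot: [3.14, -0.001, -1.708]
wrist_force: [0.2, 0.2, -1.5]
gripper_width: 0.0136
```

```bash
python3 go.py .5523 .3010 .268 -1.707; python3 -c "
from ov import *
save('side','s25')
ov('s25','o27',(150,260,110,130),5,[])"
```

```text
t 43.38 pos [0.5511 0.3007 0.28  ] rot [ 3.1403e+00 -5.0000e-04 -1.7080e+00] q [ 0.37  0.39  0.31  1.49  0.   -1.07] F [ 0.2  0.2 -1.5] w 0.0136
shift mm [-0.5 -1.2 11.9] turn rz -0.06 full rv [ 0.07 -0.03 -0.06]
```

View pics/o27.png

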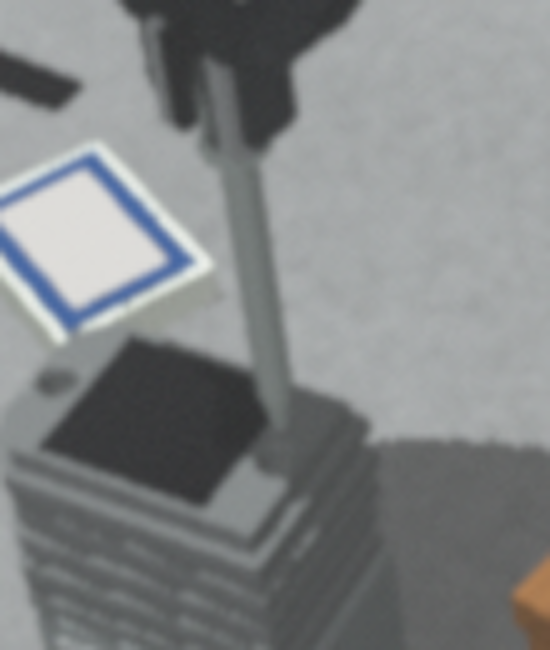

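```bash
python3 -c "
from h import *
z5=lambda u:((u-[150,260]+.5)*5-.5).round(0)
for z in (.26,.2,.16,.146,.132): print(z,z5(proj('side',[.5511-.002,.3007,z])))
print('hole',z5(proj('side',[.5503,.3013,.132])))
"
```

```text
0.26 [232. 149.]
0.2 [257. 303.]
0.16 [273. 398.]
0.146 [278. 429.]
0.132 [283. 460.]
hole [279. 460.]
```

>>> move_arm --pt "-0.0004 -0.001 0.004 0 0 0 -1" --pt "-0.0004 -0.001 0.01 0 0 0 -1" --pt "-0.0004 -0.001 0.015 0 0 0 -1" --pt "-0.0004 -0.001 0.02 0 0 0 -1" --pt "-0.0004 -0.001 0.02 0 0 0 -1"

```text
t: 44.05
eef_pos: [0.5523, 0.301, 0.2602]
tool_rot: [3.141, -0.0, -1.708]
wrist_force: [0.0, 0.5, -1.5]
gripper_width: 0.0138
```

>>> move_arm --pt "0 0 0.004 0 0 0 -1" --pt "0 0 0.008 0 0 0 -1" --pt "0 0 0.012 0 0 0 -1" --pt "0 0 0.016 0 0 0 -1" --pt "0 0 0.016 0 0 0 -1"

```text
t: 44.68
eef_pos: [0.5524, 0.301, 0.2443]
tool_rot: [3.141, -0.0, -1.708]
wrist_force: [0.1, -0.2, -1.0]
gripper_width: 0.0138
```

>>> move_arm --pt "0 0 0.005 0 0 0 -1" --pt "0 0 0.01 0 0 0 -1" --pt "0 0 0.015 0 0 0 -1" --pt "0 0 0.02 0 0 0 -1" --pt "0 0 0.02 0 0 0 -1"

```text
t: 45.3
eef_pos: [0.5524, 0.301, 0.2241]
tool_rot: [3.141, -0.0, -1.708]
wrist_force: [-0.3, 0.6, 0.0]
gripper_width: 0.0135
```

>>> move_arm --pt "0 0 0.004 0 0 0 -1" --pt "0 0 0.008 0 0 0 -1" --pt "0 0 0.012 0 0 0 -1" --pt "0 0 0.016 0 0 0 -1" --pt "0 0 0.016 0 0 0 -1"

```text
t: 45.92
eef_pos: [0.5527, 0.301, 0.2083]
tool_rot: [-3.141, -0.0, -1.708]
wrist_force: [0.9, 0.2, -2.3]
gripper_width: 0.0135
```

>>> move_arm --pt "0 0 0.004 0 0 0 -1" --pt "0 0 0.008 0 0 0 -1" --pt "0 0 0.012 0 0 0 -1" --pt "0 0 0.016 0 0 0 -1" --pt "0 0 0.016 0 0 0 -1"

```text
t: 46.55
eef_pos: [0.5524, 0.301, 0.192]
tool_rot: [3.141, -0.0, -1.708]
wrist_force: [2.5, 0.6, -3.6]
gripper_width: 0.0137
```

>>> move_arm --pt "0 0 0.004 0 0 0 -1" --pt "0 0 0.008 0 0 0 -1" --pt "0 0 0.012 0 0 0 -1" --pt "0 0 0.016 0 0 0 -1" --pt "0 0 0.016 0 0 0 -1"

```text
t: 47.18
eef_pos: [0.5525, 0.301, 0.176]
tool_rot: [3.141, -0.0, -1.708]
wrist_force: [3.2, 1.1, -3.3]
gripper_width: 0.0133
```

>>> move_arm --pt "0 -0.0005 0.004 0 0 0 -1" --pt "0 -0.0005 0.008 0 0 0 -1" --pt "0 -0.0005 0.012 0 0 0 -1" --pt "0 -0.0005 0.016 0 0 0 -1" --pt "0 -0.0005 0.016 0 0 0 -1"

```text
t: 47.8
eef_pos: [0.5529, 0.3009, 0.16]
tool_rot: [3.141, -0.0, -1.708]
wrist_force: [2.1, 1.2, -3.3]
gripper_width: 0.014
```

>>> move_arm --pt "0 -0.0002 0.002 0 0 0 -1" --pt "0 -0.0002 0.004 0 0 0 -1" --pt "0 -0.0002 0.006 0 0 0 -1" --pt "0 -0.0002 0.0075 0 0 0 -1" --pt "0 -0.0002 0.0075 0 0 0 -1"

```text
t: 48.42
eef_pos: [0.5531, 0.301, 0.1529]
tool_rot: [3.141, -0.0, -1.708]
wrist_force: [-0.1, 1.1, -1.2]
gripper_width: 0.0139
```

>>> move_arm --pt "0 0 0.001 0 0 0 -1" --pt "0 0 0.002 0 0 0 -1" --pt "0 0 0.002 0 0 0 -1"

```text
t: 48.8
eef_pos: [0.5532, 0.301, 0.1522]
tool_rot: [-3.141, 0.001, -1.708]
wrist_force: [-2.6, 1.0, 7.5]
gripper_width: 0.0137
```

>>> move_arm --pt "0 0 0.0006 0 0 0 -1" --pt "0 0 0.0006 0 0 0 -1"

```text
t: 49.05
eef_pos: [0.5532, 0.301, 0.1521]
tool_rot: [-3.14, 0.001, -1.708]
wrist_force: [-3.2, -0.2, 11.0]
gripper_width: 0.0137
```

>>> move_arm --pt "0 0 -0.001 0 0 0 -0.2" --pt "0 0 -0.001 0 0 0 -0.2" --pt "0 0 -0.001 0 0 0 -0.2" --pt "0 0 -0.02 0 0 0 -0.2" --pt "0 0 -0.06 0 0 0 -0.2"

```text
t: 49.68
eef_pos: [0.5525, 0.3005, 0.2093]
tool_rot: [3.138, -0.002, -1.708]
wrist_force: [0.5, -0.1, 0.5]
gripper_width: 0.0339
```

```bash
python3 go.py .4356 .2213 .21 -1.707; python3 -c "
from ov import *
save('side','s26')
ov('s26','o28',(140,280,190,140),4,[])"
```

```text
t 49.67 pos [0.5525 0.3005 0.2093] rot [ 3.1381e+00 -2.1000e-03 -1.7081e+00] q [ 0.36  0.41  0.16  1.33 -0.   -1.07] F [ 0.5 -0.1  0.5] w 0.0339
shift mm [ 9.450e+01  1.049e+02 -1.000e-01] turn rz -0.06 full rv [ 0.2  -0.12 -0.06]
```

View pics/o28.png

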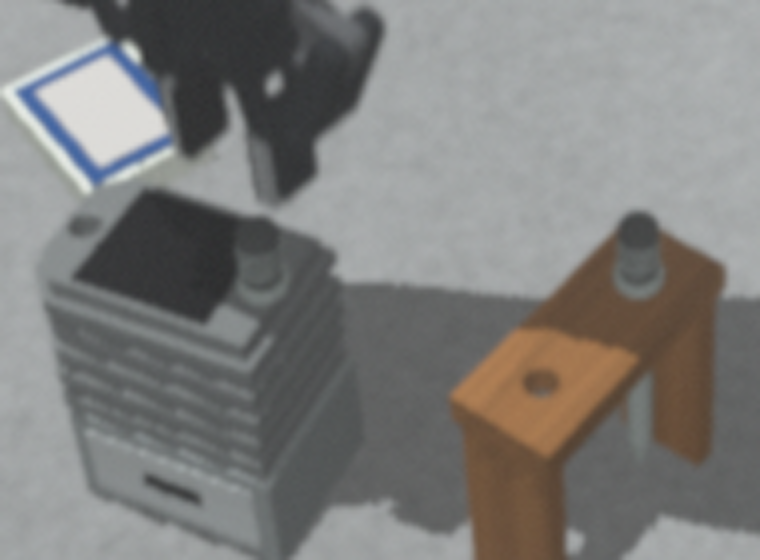

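>>> move_arm --pt "0.024 0.026 0 0 0 0 0" --pt "0.048 0.052 0 0 0 0 0.2" --pt "0.072 0.078 0 0 0 0 0.2" --pt "0.0935 0.1048 0 0 0 0 0.2" --pt "0.0935 0.1048 0.01 0 0 0 0.2"

```text
t: 50.35
eef_pos: [0.4355, 0.222, 0.2013]
tool_rot: [-3.14, 0.001, -1.708]
wrist_force: [0.5, 0.5, -0.9]
gripper_width: 0.0515
```

```bash
python3 go.py .4355 .2222 .1375 -1.707; python3 -c "
from ov import *
save('side','s27')
ov('s27','o29',(240,270,110,90),7,[])"
```

```text
t 50.35 pos [0.4355 0.222  0.2013] rot [-3.1400e+00  6.0000e-04 -1.7084e+00] q [ 0.3   0.17 -0.2   1.2  -0.   -1.13] F [ 0.5  0.5 -0.9] w 0.0515
shift mm [-0.1  0.1 63.8] turn rz -0.08 full rv [-0.09  0.03 -0.08]
```

View pics/o29.png

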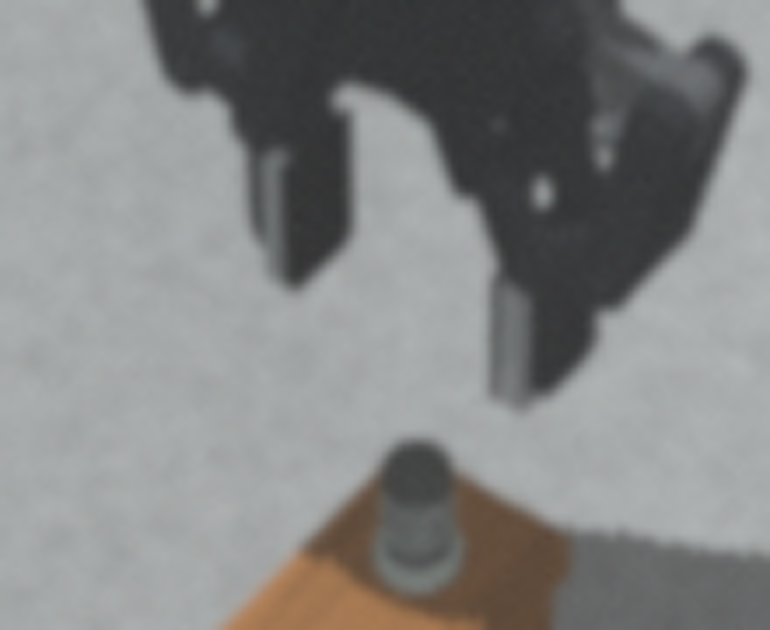

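Pin 2 lies between the pads below; descend and grip.

>>> move_arm --pt "0 0 0.02 0 0 0 0.2" --pt "0 0 0.04 0 0 0 0.2" --pt "0 0 0.055 0 0 0 0.2" --pt "0 0 0.0635 0 0 0 0.2" --pt "0 0 0.0635 0 0 0 0.2"

```text
t: 51.02
eef_pos: [0.4368, 0.2228, 0.1364]
tool_rot: [3.141, -0.001, -1.708]
wrist_force: [-0.6, 0.5, 0.5]
gripper_width: 0.051
```

```bash
python3 -c "
from ov import *
o=r.observe();print(o['eef_pos'].round(4))
save('side','s28')
yaw=-1.708; ex=np.array([np.cos(yaw),np.sin(yaw),0]); ey=np.array([np.sin(yaw),-np.cos(yaw),0]); T=o['eef_pos']*[1,1,0]
z8=lambda u:((u-[250,290]+.5)*8-.5).round(0)
print([z8(proj('side',T+sx*.011*ex+sy*.0255*ey+[0,0,.131])).tolist() for sx in(-1,1) for sy in(-1,1)], z8(proj('side',T+[0,0,.149])))
ov('s28','o30',(250,290,100,75),8,[])"
```

```text
[0.4368 0.2228 0.1364]
[[242.0, 410.0], [458.0, 533.0], [312.0, 340.0], [526.0, 459.0]] [383. 371.]
```

View pics/o30.png

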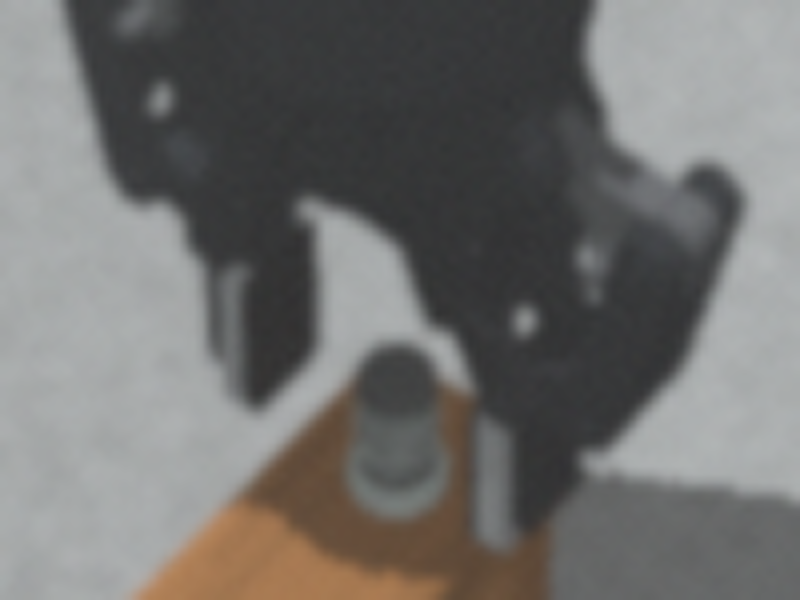

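>>> move_arm --pt "-0.0004 0.0008 -0.0012 0 0 0 0.2" --pt "-0.0004 0.0008 -0.0012 0 0 0 -1" --pt "-0.0004 0.0008 -0.0012 0 0 0 -1" --pt "-0.0004 0.0008 -0.0012 0 0 0 -1" --pt "-0.0004 0.0008 -0.0012 0 0 0 -1"

```text
t: 51.7
eef_pos: [0.4361, 0.2232, 0.1387]
tool_rot: [-3.141, 0.0, -1.708]
wrist_force: [-0.9, -0.7, 4.5]
gripper_width: 0.0138
```

>>> move_arm --pt "0 0 0 0 0 0 -1" --pt "0 0 -0.03 0 0 0 -1" --pt "0 0 -0.06 0 0 0 -1" --pt "0 0 -0.1 0 0 0 -1" --pt "0 0 -0.14 0 0 0 -1"

```text
t: 52.32
eef_pos: [0.4355, 0.2231, 0.2791]
tool_rot: [3.141, -0.0, -1.708]
wrist_force: [0.9, 0.4, -0.5]
gripper_width: 0.0138
```

```bash
python3 go.py .6307 .3072 .29 -1.707; python3 -c "
from ov import *
save('side','s29')
ov('s29','o31',(230,220,110,130),5,[])"
```

```text
t 52.33 pos [0.4355 0.2231 0.2791] rot [ 3.1408e+00 -3.0000e-04 -1.7080e+00] q [ 0.3   0.15 -0.03  1.39  0.   -1.13] F [ 0.9  0.4 -0.5] w 0.0138
shift mm [-110.  -181.8  -11. ] turn rz -0.06 full rv [ 0.05 -0.02 -0.06]
```

View pics/o31.png

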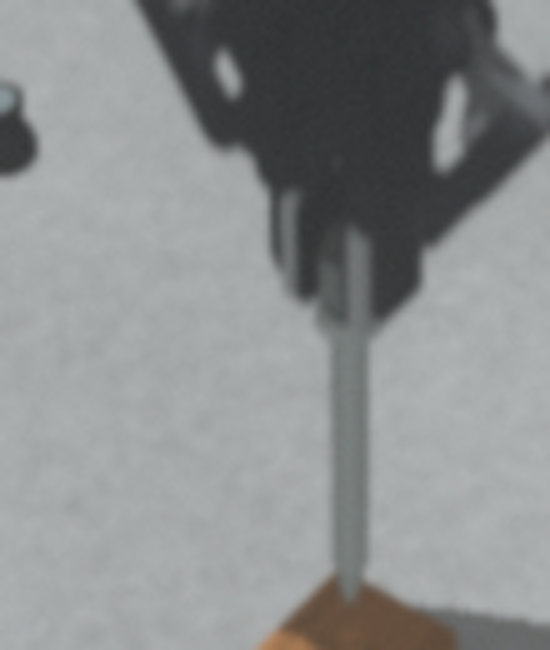

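>>> move_arm --pt "-0.018 -0.039 -0.011 0 0 0 -1" --pt "-0.036 -0.079 -0.011 0 0 0 -1" --pt "-0.054 -0.118 -0.011 0 0 0 -1" --pt "-0.08 -0.15 -0.011 0 0 0 -1" --pt "-0.11 -0.181 -0.011 0 0 0 -1"

```text
t: 53.0
eef_pos: [0.6314, 0.3077, 0.2885]
tool_rot: [3.141, -0.0, -1.709]
wrist_force: [-0.1, 0.2, -0.8]
gripper_width: 0.014
```

>>> move_arm --pt "0 0 0 0 0 0 -1" --pt "0 0 0 0 0 0 -1"

```text
t: 53.25
eef_pos: [0.6299, 0.3073, 0.2884]
tool_rot: [3.14, -0.001, -1.708]
wrist_force: [0.0, -0.6, -0.9]
gripper_width: 0.0136
```

```bash
python3 go.py .6310 .3072 .272 -1.707; python3 -c "
from ov import *
o=r.observe()
save('side','s30')
z5=lambda u:((u-[120,240]+.5)*5-.5).round(0)
e=o['eef_pos']
for z in (.26,.2,.16,e[2]-.1347,.132): print(z,z5(proj('side',[e[0]-.002,e[1],z])))
print('hole',z5(proj('side',[.6290,.3077,.132])))
ov('s30','o32',(120,240,110,130),5,[])"
```

```text
t 53.25 pos [0.6299 0.3073 0.2884] rot [ 3.1402e+00 -8.0000e-04 -1.7078e+00] q [ 0.33  0.54  0.58  1.61 -0.   -1.1 ] F [ 0.  -0.6 -0.9] w 0.0136
shift mm [-0.1 -1.1 16.4] turn rz -0.05 full rv [ 0.08 -0.05 -0.05]
0.26 [136. 170.]
0.2 [172. 324.]
0.16 [194. 418.]
0.15365896227438308 [198. 433.]
0.132 [209. 481.]
hole [205. 481.]
```

View pics/o32.png

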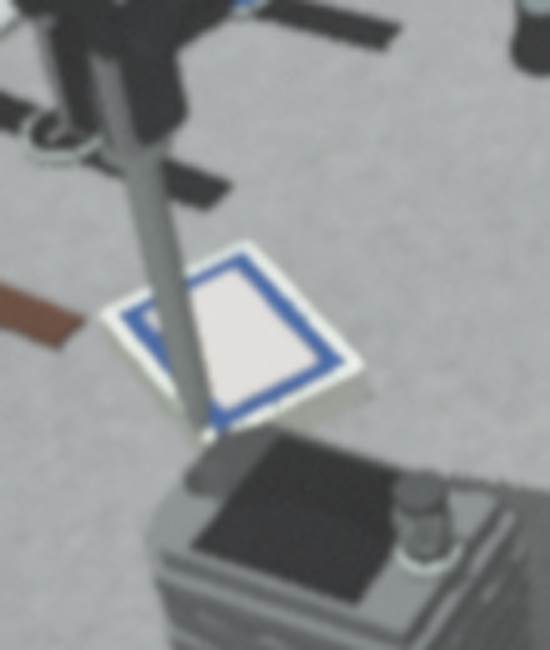

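>>> move_arm --pt "0 -0.001 0.006 0 0 0 -1" --pt "0 -0.001 0.012 0 0 0 -1" --pt "0 -0.001 0.018 0 0 0 -1" --pt "0 -0.001 0.026 0 0 0 -1" --pt "0 -0.001 0.026 0 0 0 -1"

```text
t: 53.92
eef_pos: [0.6309, 0.3071, 0.2623]
tool_rot: [3.14, -0.001, -1.708]
wrist_force: [-0.6, -1.4, -0.2]
gripper_width: 0.0136
```

Tip is in the hole, no load. Continue.

>>> move_arm --pt "0 0 0.004 0 0 0 -1" --pt "0 0 0.008 0 0 0 -1" --pt "0 0 0.012 0 0 0 -1" --pt "0 0 0.016 0 0 0 -1" --pt "0 0 0.016 0 0 0 -1"

```text
t: 54.55
eef_pos: [0.6311, 0.3072, 0.2468]
tool_rot: [3.141, -0.0, -1.708]
wrist_force: [-0.7, 0.5, -0.6]
gripper_width: 0.014
```

>>> move_arm --pt "0 0 0.004 0 0 0 -1" --pt "0 0 0.008 0 0 0 -1" --pt "0 0 0.012 0 0 0 -1" --pt "0 0 0.016 0 0 0 -1" --pt "0 0 0.016 0 0 0 -1"

```text
t: 55.18
eef_pos: [0.6311, 0.3072, 0.2307]
tool_rot: [3.141, -0.0, -1.708]
wrist_force: [-0.9, 0.4, -1.3]
gripper_width: 0.014
```

>>> move_arm --pt "0 0 0.004 0 0 0 -1" --pt "0 0 0.008 0 0 0 -1" --pt "0 0 0.012 0 0 0 -1" --pt "0 0 0.016 0 0 0 -1" --pt "0 0 0.016 0 0 0 -1"

```text
t: 55.8
eef_pos: [0.6312, 0.3072, 0.2148]
tool_rot: [3.141, -0.0, -1.708]
wrist_force: [-1.3, 1.0, -0.2]
gripper_width: 0.0138
```

>>> move_arm --pt "0 0 0.004 0 0 0 -1" --pt "0 0 0.008 0 0 0 -1" --pt "0 0 0.012 0 0 0 -1" --pt "0 0 0.016 0 0 0 -1" --pt "0 0 0.016 0 0 0 -1"

```text
t: 56.42
eef_pos: [0.6312, 0.3072, 0.1987]
tool_rot: [3.141, -0.0, -1.708]
wrist_force: [-0.2, 0.4, -2.3]
gripper_width: 0.0141
```

>>> move_arm --pt "0 0 0.004 0 0 0 -1" --pt "0 0 0.008 0 0 0 -1" --pt "0 0 0.012 0 0 0 -1" --pt "0 0 0.016 0 0 0 -1" --pt "0 0 0.016 0 0 0 -1"

```text
t: 57.05
eef_pos: [0.6312, 0.3072, 0.1827]
tool_rot: [3.141, -0.0, -1.708]
wrist_force: [0.1, 0.1, -2.0]
gripper_width: 0.0141
```

>>> move_arm --pt "0 0 0.004 0 0 0 -1" --pt "0 0 0.008 0 0 0 -1" --pt "0 0 0.012 0 0 0 -1" --pt "0 0 0.016 0 0 0 -1" --pt "0 0 0.016 0 0 0 -1"

```text
t: 57.68
eef_pos: [0.6312, 0.3072, 0.1666]
tool_rot: [3.141, -0.0, -1.708]
wrist_force: [0.5, 1.3, -1.1]
gripper_width: 0.0137
```

>>> move_arm --pt "0 0 0.004 0 0 0 -1" --pt "0 0 0.008 0 0 0 -1" --pt "0 0 0.012 0 0 0 -1" --pt "0 0 0.0135 0 0 0 -1" --pt "0 0 0.0145 0 0 0 -1"

```text
t: 58.3
eef_pos: [0.6313, 0.3073, 0.1528]
tool_rot: [-3.141, 0.0, -1.708]
wrist_force: [-0.4, 2.0, 6.0]
gripper_width: 0.0136
```

>>> move_arm --pt "0 0 0.0008 0 0 0 -1" --pt "0 0 0.0012 0 0 0 -1" --pt "0 0 0.0012 0 0 0 -1"

```text
t: 58.68
eef_pos: [0.6313, 0.3073, 0.1528]
tool_rot: [-3.14, 0.001, -1.708]
wrist_force: [-2.2, 1.3, 8.7]
gripper_width: 0.0135
```

Seated. Release and retreat.

>>> move_arm --pt "0 0 -0.0015 0 0 0 -0.2" --pt "0 0 -0.0015 0 0 0 -0.2" --pt "0 0 -0.0015 0 0 0 -0.2" --pt "0 0 -0.02 0 0 0 -0.2" --pt "0 0 -0.06 0 0 0 -0.2"

```text
t: 59.3
eef_pos: [0.6305, 0.3069, 0.2101]
tool_rot: [3.138, -0.002, -1.708]
wrist_force: [-0.2, 0.3, -0.0]
gripper_width: 0.0344
```

>>> move_arm --pt "0.02 0.02 -0.02 0 0 0 -0.2" --pt "0.06 0.05 -0.02 0 0 0 -0.2" --pt "0.12 0.08 -0.02 0 0 0 -0.2" --pt "0.18 0.1 -0.02 0 0 0 -0.2" --pt "0.24 0.12 -0.02 0 0 0 -0.2"

```text
t: 59.92
eef_pos: [0.4809, 0.0899, 0.2315]
tool_rot: [-3.141, -0.0, -1.707]
wrist_force: [0.6, -0.9, 1.0]
gripper_width: 0.0341
```

>>> move_arm --pt "0.06 0 0 0 0 0 -0.2" --pt "0.12 0 0 0 0 0 -0.2" --pt "0.18 0 0 0 0 0 -0.2" --pt "0.22 0 0 0 0 0 -0.2" --pt "0.22 0 0 0 0 0 -0.2"

```text
t: 60.55
eef_pos: [0.4516, -0.1291, 0.2313]
tool_rot: [3.141, -0.0, -1.712]
wrist_force: [-0.1, 0.2, 0.2]
gripper_width: 0.0342
```

```bash
python3 -c "
from ov import *
save('side','s31');save('top','t31')
ov('s31','o33',(140,300,110,130),5,[('lid',(.5905,.304,.078),.116,(0,255,0))])
ov('s31','o34',(140,300,110,130),5,[])
print(r.observe()['eef_pos'],r.observe()['t'])
a=np.hstack([cv2.imread('pics/o33.png')[:,:400],cv2.imread('pics/o34.png')[:,:400]]);cv2.imwrite('pics/o35.png',cv2.resize(a[:600],None,fx=1,fy=1))
for n in ('pin1','lid','clock','loupe','deck'):
  print(n,[(np.round(d['xyz'],4).tolist(),round(d['confidence'],2)) for d in r.pinpoint('side',n)])
"
```

```text
[ 0.45188525 -0.12681748  0.23144678] 60.65
pin1 [([0.629, 0.307, 0.1344], 0.8), ([0.5915, 0.303, -0.0001], 0.73), ([0.551, 0.3007, 0.1284], 0.49)]
lid [([0.5918, 0.3027, 0.116], 0.71), ([0.5914, 0.3041, 0.0717], 0.31), ([0.5883, 0.2995, 0.1053], 0.2)]
clock [([0.4779, -0.495, -0.003], 0.69)]
loupe [([0.7506, -0.0386, 0.0021], 0.79), ([0.4454, 0.2492, -0.0012], 0.31)]
deck [([0.7531, 0.1739, 0.0022], 0.84), ([0.5926, 0.2997, 0.0867], 0.23)]
```

View pics/o35.png

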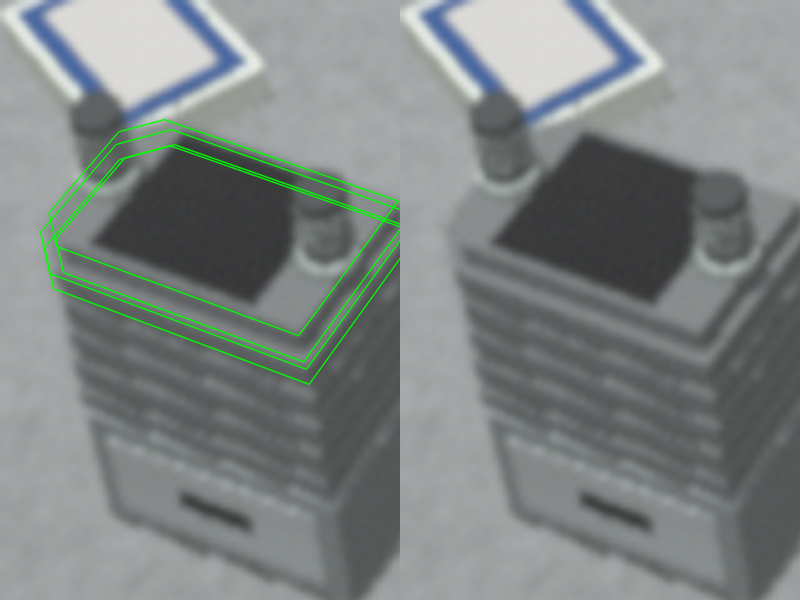

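View pics/t31.png

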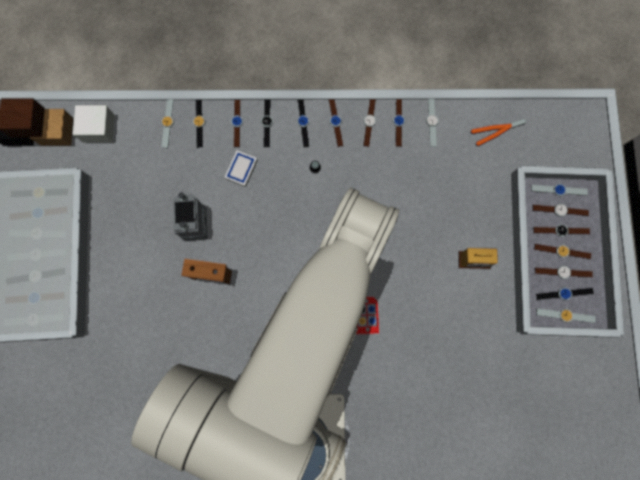

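View pics/s31.png

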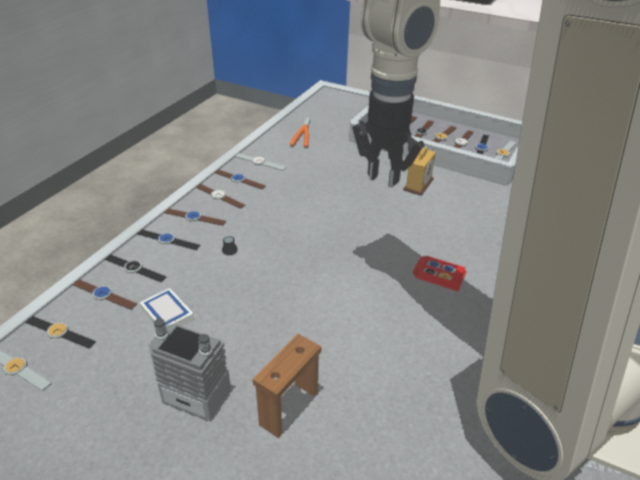

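```bash
python3 -c "
from station import r
print(r.close_job(), r.observe()['t'])"
```

```text
the job is handed in; nothing more can be done
the job is handed in; nothing more can be done
```

The stack is built and locked, and the job is handed in at about 61 s. Four grey trays were present; I stacked them on the base with their cut corners in line, turning two end for end. The lid went on top, then one pin went through each end hole and was pressed home.

**Trays and lid:** Each height at release matched its home level to within about 0.2 mm (origins 60.1, 74.0, 88.1 and 102.1 mm for the trays, 116.1 mm for the lid). The third tray and the lid first caught on the rim below. I lifted each slightly, shifted it 1–2 mm along its length, and it then dropped home.

**Pins:** Both collars stopped at the lid-top height, pressed with 11 N and 9 N. The last side picture shows both collars sitting on the lid and the rack empty.

**Checks that disagreed:** The two cameras differed by about 2 mm in x. I settled that with the measured arm positions and contact forces. The networks also gave a few false reports of low confidence, and one of 0.73 that placed a pin at the case base; I discarded these against the pictures.

I never touched the clock, loupe, cards or the red tray. In the last pictures they stand where they started, and no loose grey tray is left on the counter.

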